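# Unload the curing oven

## Robot

A 6-joint arm with a two-finger parallel gripper is mounted at the origin on the work surface. World frame = base frame: x ahead of the robot, y to its left, z up, the work surface at z = 0. Lengths are in m, angles in rad, forces in N, time in s.
With the tool pointing down it reaches from about 0.25 to 0.725 m from the base axis. Payload 4 kg.
Tool frame: the origin (TCP) lies on the centre line of the jaws, within the pads' length; the fingertips stand tip_reach ahead of it and the grasp point (between the pads) lies 5 mm behind it (tip_reach is the distance from the TCP to the fingertips, in m); z points along the fingers, y is the direction in which the jaws open and shut (so a half turn about z gives the same grasp; the last joint's range is limited). The gripper opens to 85 mm and grips with 20 to 120 N. Pads are 22 mm wide; open, the fingers measure 114 mm over their backs; the gripper's body (76 mm by 85 mm) begins 54 mm behind the grasp point. The pads swing forward as they close: fully open they stand 13 mm farther back than shut.
Start: joints at [-1.238, 0.241, 0.005, 1.335, 0, 1.571], TCP at [0.163, -0.473, 0.212] pointing down, gripper open.
Joint ranges: [-2.72, 2.72], [-1.05, 1.87], [-1.09, 1.28], [-1.99, 2.15], [-1.42, 1.44], [-3.14, 3.14]. Speed limits (rad/s): [2.79, 2.79, 3.14, 3.14, 3.14, 3.14].

## Interface

Orientations are given as a unit quaternion [x, y, z, w].
In Python, from workcell import * gives the robot as it stands.
- The arm moves only by the tool arm_command, never from a script. Its arguments are lists of equal length, an entry for each row: "translation": the shift along the tool's x, y, z in cm, a list of three; "turn": the turn about the tool's z in rad; "hand": the closure, from 0 (fully open) to 1 (shut). In form: {"translation": [[x, y, z], ...], "turn": [turn, ...], "hand": [hand, ...]}. A call has 1 to 5 rows; each row is the pose to reach, as a shift and turn from the pose commanded when the call began, along the tool's axes at that moment; what a row does not reach only later rows make up. A row lasts 1/12 s, in which the tool goes at most 41.7 mm and 7.16 degrees, less where a joint would pass 70% of its speed; a pose out of reach is approached as far as the arm can. A call with a gripper value outside its range is refused whole. The fingers move at their own pace and stop on an object; the grip force is fixed at half the most. Time passes only in rows, so rows that repeat a pose let the fingers close. It gives the time, the measured TCP pose, the force and the opening at its end, in the units of the state.
- get_obs(): the state, without advancing time (a new reading comes with each control period).
- camera(name): name is "side" or "top"; returns (picture, depth): 400x640x3 uint8, red, green, blue; 400x640 float32, m along the optical axis (not along the pixel's ray), 0 where there is no reading.
- camera_info(name): a dict with "mtx" (3x3 intrinsics, pixels), "dist_coeffs" ([k1, k2, p1, p2, k3] as OpenCV has them; the pictures are not rectified), "world_to_cam" (4x4, takes a point from world to camera coordinates). Camera axes: x right, y down, z forward; pixel columns grow to the right and rows downward; lengths in m; the calibration is good to about 2 mm. A picture is of the moment at which its call begins. camera_info takes no time and is no camera call.
- job_done(): hands the job in, once; it reports no verdict.
Trained networks look in the newest picture that a camera, given by its name, has taken for a name from the list of things; names that differ only in an ending like _2 or _b are one class to them, and where a whole thing is asked for, a point or a joint stands for the part that bears it (a point fixed in the world has none). Each returns a list of dicts, best first, with "conf" (0 to 1); they miss things now and then, are a little off and sometimes report something else, mostly with a low value. They report only what shows in the picture. A call takes as long as a camera call.
- search_frame(camera, name): "location" ([row, column] in pixels, amid what is visible of it).
- spot_point(camera, name): "location" ([row, column] in pixels: a listed point, or the origin of a listed thing).
The state is a dict: "clock": time; "joint_pos": joint angles; "joint_vel": joint speeds; "tau": joint torques, N m; "eef_pos": TCP position; "tool_rot": TCP orientation; "ft_force": force on the tool from outside, world axes, zero at the start; "ft_torque": the same for the moment, N m; "grip_width": finger opening in m.
Only numpy, scipy, OpenCV 4.12 (cv2) and the standard library are available. Lean on these libraries where they do the work, as an engineer would, in place of code of your own. Each camera call takes 0.05 s, during which the arm holds its last target. There are 200 camera calls.

## Task

Pull the oven's door all the way down, slide the mould tray out by its pull bar onto the open door and let go of it there. Then take the tray by the square stub on top of the mould and set it down level on the two rails of the cooling stand, centred, with its long side along the rails. Finally push the oven door back up until it is fully shut, leaving the cup, the spare mould and the palette knife where they are and never tipping the tray.

Things in the scene. Friction and masses are not known exactly. Their poses are not given: they have to be found in the camera images.
- oven: Fixed grey bench oven 240 mm wide, control box on its +y side (y 121-206 mm, x > 60 mm). Origin on the bench under the middle of the hinge line; x points into the oven, y along the hinge. Chamber floor 80 mm up, level with the hinge; chamber 200 wide (y), 270 deep, 102 mm high. Front slopes back 35 degrees, so the roof (top at z = 192 mm) begins only at x = 72 mm.
- oven_door (a joint): Door angle: 0 shut (leaning back 35 degrees), 0.61 upright, 2.18 fully open (level, inner face up, flush with the chamber floor, towards the robot). Stiff hinge: the door stays where it is left. Steel frame with glass window, 240 mm wide, 125 mm from hinge to upper edge, 14 mm thick outwards from the inner face.
- door_hinge (a point): Middle of the door's hinge line, 80 mm above the bench; y runs along the hinge.
- door_handle (a point): Middle of the door's handle bar: round, 12 mm thick, 120 mm long, parallel to the hinge, on two arms at its ends. 170 mm from the hinge along the door (45 mm past its upper edge) and 15 mm outwards of the inner face; can be pinched from above with the door shut (bar 228 mm above the bench) or down (65 mm). Turns with the door.
- tray: Loose mould tray, about 0.6 kg: steel plate 150 (x) x 110 (y) x 6 mm, origin at the centre of its underside, z up. On it sits an amber round mould, 90 mm diameter, 35 mm high, centred at x = +25 mm. It starts on the chamber floor with its pull bar at -x, next to the door.
- pull_bar (a point): Middle of the tray's pull bar: round, 10 mm thick, 90 mm long along the tray's y, at x = -65 mm, 34 mm above the tray's underside, on posts at its two ends. 40 mm clear between bar and mould.
- stub_top (a point): Top centre of the square steel stub, 24 x 24 mm, sides parallel to the tray's, 37 mm tall, that stands on the mould at x = +25 mm; its top is 78 mm above the tray's underside. The tray balances within some 15 mm of the stub.
- stand: Fixed aluminium cooling stand: two level rails 170 mm long along its x, each 12 mm wide, centred at y = -35 and +35 mm, tops 70 mm above the bench. Origin on the bench under its centre.
- stand_top (a point): Centre of the stand between the two rail tops, 70 mm above the bench; the tray's origin belongs here.
- cup: Bystander: white plastic mixing cup, 96 mm across, 130 mm high, origin at the centre of its foot. Leave alone.
- spare_mould: Bystander: amber disc 110 mm across, 30 mm thick, lying flat, origin at the centre of its underside. Leave alone.
- palette_knife: Bystander: spatula 200 mm long lying along its x. Leave alone.

How it is judged:
On the way, in this order (a step that is already met when the one before it is completed fails the run):
1. the oven door is pulled fully down (value of joint oven_door above 2.05 rad), for 0.2 s.
2. the tray is drawn out so that its middle rests over the open door, and is let go (x of tray in the frame of oven between -0.12 and 0 m and z of tray in the frame of oven between 0.07 and 0.09 m and value of joint oven_door above 2.05 rad and contact force between the fingers and tray below 0.2 N and linear speed of tray below 0.02 m/s), for 0.2 s.
3. the tray stands on the two rails of the cooling stand and is let go (horizontal distance between tray and stand_top below 0.025 m and z of tray in the frame of stand_top between -0.004 and 0.006 m and angle between the x axis of tray and the x axis of stand, either way round below 0.26 rad and angle between tray's own z axis and vertical below 0.06 rad and linear speed of tray below 0.02 m/s and contact force between the fingers and tray below 0.2 N), for 0.2 s.
At the end, for the whole second after the job is handed in: The oven door is shut (within 0.06 rad), and the tray rests released and still on both rails of the cooling stand: its centre within 25 mm of the stand's centre, its long side within 0.26 rad of the rails (either way round), level within 0.06 rad (all of step 3 and value of joint oven_door below 0.06 rad); the robot touches nothing.
It fails at once if a bystander (cup, spare mould, palette knife) is moved more than 30 mm (distance of any of cup, spare_mould, palette_knife from where it was at the start of the episode above 0.03 m).
It fails at once if the tray is tipped more than 0.5 rad (angle between tray's own z axis and vertical above 0.5 rad).
It also fails if it takes over 72 s, if anything falls off the work surface, if the arm or the gripper's body presses on something with over 40 N, if the wrist force passes 120 N, or if a joint passes its speed limit or range.

## Working session

There is one attempt and no reset: what is moved stays moved. The work goes in short steps, Python scripts to look and compute and a tool call to move; the robot and the scene stay as the last step left them, time stands still between calls to the robot, and variables do not carry over. Pictures are saved under pics/ and viewed, about 8 in all and at most 12, crops included, and the job is handed in when it is done.

Besides the shell and the picture viewer there is one more tool, called after "Call:" as name(argument=value, ...), one argument or row to a line, values as JSON. arm_command: Moves the arm, as the interface text tells. Its arguments: {"type":"object","properties":{"translation":{"type":"array","items":{"type":"array","items":{"type":"number"}}},"turn":{"type":"array","items":{"type":"number"}},"hand":{"type":"array","items":{"type":"number"}}},"required":["translation","turn","hand"]}

```bash
mkdir -p pics
cat > h.py <<'E'
from workcell import *
import numpy as np, cv2
from scipy.spatial.transform import Rotation as R
def ray(cam,rc):
    i=camera_info(cam); K=np.array(i["mtx"]); T=np.array(i["world_to_cam"])
    p=cv2.undistortPoints(np.array([[[rc[1],rc[0]]]],float),K,np.array(i["dist_coeffs"],float))[0,0]
    d=T[:3,:3].T@np.array([p[0],p[1],1.]); c=-T[:3,:3].T@T[:3,3]
    return c,d
def tri(a,b):
    (c1,d1),(c2,d2)=ray(*a),ray(*b)
    s=np.linalg.lstsq(np.c_[d1,-d2],c2-c1,rcond=None)[0]
    p,q=c1+s[0]*d1,c2+s[1]*d2
    return (p+q)/2,np.linalg.norm(p-q)
def onz(cam,rc,z):
    c,d=ray(cam,rc); return c+d*(z-c[2])/d[2]
def dep(cam,rc,D):
    r,c=int(round(rc[0])),int(round(rc[1])); w=D[max(r-1,0):r+2,max(c-1,0):c+2]; w=w[w>0]
    if not len(w): return None
    o,d=ray(cam,rc); return o+d*np.median(w)
def pix(cam,p):
    i=camera_info(cam);T=np.array(i["world_to_cam"])
    q=cv2.projectPoints(np.array([p],float),cv2.Rodrigues(T[:3,:3])[0],T[:3,3],np.array(i["mtx"]),np.array(i["dist_coeffs"],float))[0][0,0]
    return q[::-1]
def save(n,im): cv2.imwrite(f"pics/{n}.png",im[:,:,::-1])
def totool(p):
    "world shift target-> tool shift cm"
    o=get_obs(); return R.from_quat(o["tool_rot"]).inv().apply(np.array(p)-o["eef_pos"])*100
E
python3 - <<'E'
from h import *
np.set_printoptions(precision=3,suppress=True)
o=get_obs(); print(o["clock"],o["eef_pos"],o["tool_rot"],R.from_quat(o["tool_rot"]).as_matrix(),[k for k in o])
import workcell; print([k for k in dir(workcell) if k[0]!='_'])
L={}
D={}
for c in("side","top"):
    im,D[c]=camera(c); save(c+"0",im)
    print(c,np.array(camera_info(c)["world_to_cam"]))
    for n in["door_hinge","door_handle","pull_bar","stub_top","stand_top","stand","oven","tray","cup","spare_mould","palette_knife"]:
        L[c,n]=spot_point(c,n)[:2]
        print(c,n,[(np.round(x["location"]),round(x["conf"],2),dep(c,x["location"],D[c])) for x in L[c,n]])
for n in["door_hinge","door_handle","pull_bar","stub_top","stand_top","oven","stand","cup","spare_mould","palette_knife"]:
    if L["side",n] and L["top",n]: print(n,*tri(("side",L["side",n][0]["location"]),("top",L["top",n][0]["location"])))
E
```

```text
0.0 [ 0.163 -0.472  0.212] [ 0.986  0.166 -0.    -0.001] [[ 0.945  0.327 -0.001]
 [ 0.327 -0.945  0.002]
 [ 0.    -0.002 -1.   ]] ['clock', 'joint_pos', 'joint_vel', 'tau', 'eef_pos', 'tool_rot', 'ft_force', 'ft_torque', 'grip_width']
['Unreachable', 'camera', 'camera_info', 'get_obs', 'job_done', 'search_frame', 'spot_point', 'tip_reach']
side [[ 0.959 -0.285 -0.001 -0.552]
 [-0.219 -0.733 -0.644  0.235]
 [ 0.182  0.618 -0.765  0.908]
 [ 0.     0.     0.     1.   ]]
side door_hinge [(array([224., 340.]), 0.85, array([ 0.589, -0.059,  0.108])), (array([136., 324.]), 0.55, array([0.673, 0.377, 0.01 ]))]
side door_handle [(array([182., 367.]), 0.55, array([ 0.649, -0.058,  0.243]))]
side pull_bar [(array([212., 354.]), 0.5, array([ 0.616, -0.076,  0.168]))]
side stub_top []
side stand_top [(array([345., 311.]), 0.93, array([ 0.452, -0.284,  0.001])), (array([214., 355.]), 0.35, array([ 0.617, -0.083,  0.17 ]))]
side stand [(array([356., 312.]), 0.81, array([ 0.447, -0.307,  0.001])), (array([178., 251.]), 0.23, array([0.401, 0.236, 0.028]))]
side oven [(array([243., 343.]), 0.61, array
[... 1124 characters left out ...]
07])), (array([203., 340.]), 0.28, array([ 0.591, -0.039,  0.104]))]
top spare_mould [(array([177., 436.]), 0.67, array([ 0.681, -0.325,  0.031]))]
top palette_knife [(array([179., 200.]), 0.88, array([0.671, 0.375, 0.017]))]
door_hinge [ 0.596 -0.047  0.09 ] 0.004895234679396294
door_handle [ 0.656 -0.044  0.226] 9.724295333877443e-05
pull_bar [ 0.635 -0.04   0.115] 0.006224660613020465
stand_top [ 0.447 -0.306  0.074] 0.002756842480656918
oven [ 0.602 -0.053  0.003] 0.0006599264022055042
stand [ 0.45  -0.307 -0.001] 0.00648539839473609
cup [0.401 0.266 0.002] 0.0026611629064918823
spare_mould [ 0.691 -0.333  0.01 ] 0.010009020731296165
palette_knife [0.674 0.378 0.006] 0.001444391836544147
```

```bash
python3 -c "
import cv2,numpy as np
a=cv2.imread('pics/side0.png')[80:400,180:560];b=cv2.imread('pics/top0.png')[80:380,180:520]
a=cv2.resize(a,(0,0),fx=2,fy=2)[:600,:760];b=cv2.resize(b,(0,0),fx=2,fy=2)
cv2.imwrite('pics/s1.png',a);cv2.imwrite('pics/t1.png',b)
from workcell import *;print(tip_reach)"
```

```text
0.014
```

View pics/s1.png

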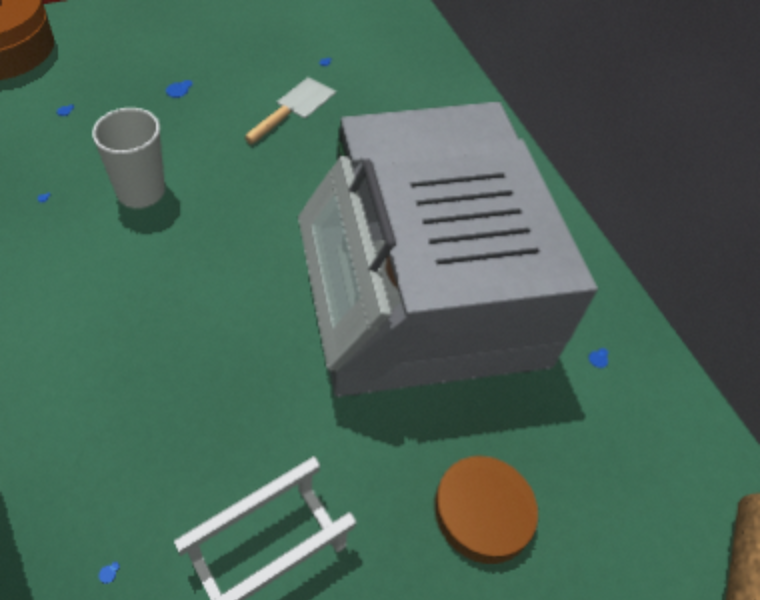

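View pics/t1.png

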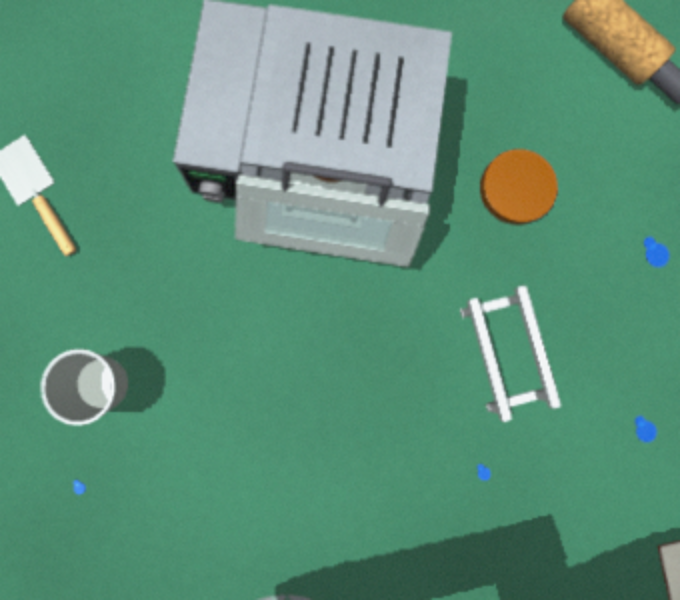

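The side view shows the oven at about (180–600, 100–395) with its shut door on the left. The stand is at bottom-left (175–355, 460–600). The top view shows the handle bar from (285,166) to (390,182) and the stand at (465–560, 290–420). The oven is yawed by about -0.14 and the stand by about +0.28. The cup, disc and knife are all clear of both. I'll refine these from the depth clouds.

```bash
cat >> h.py <<'E'
def cloud(cam,D):
    i=camera_info(cam);K=np.array(i["mtx"]);T=np.array(i["world_to_cam"])
    r,c=np.nonzero(D>0)
    p=cv2.undistortPoints(np.stack([c,r],1)[:,None].astype(float),K,np.array(i["dist_coeffs"],float))[:,0]
    q=np.c_[p,np.ones(len(p))]*D[r,c][:,None]
    return (q-T[:3,3])@T[:3,:3]
def box(P,lo,hi): return P[np.all((P>lo)&(P<hi),axis=1)]
def rect(P):
    (c,s,a)=cv2.minAreaRect((P[:,:2]*1000).astype(np.float32)); return np.round(c,1),np.round(s,1),round(a,1),len(P),np.round(np.median(P[:,2]),4)
E
python3 - <<'E'
from h import *
for c in("top","side"):
    P=cloud(c,camera(c)[1])
    for n,lo,hi in[("bar",(.6,-.2,.212),(.75,.1,.26)),("roof",(.55,-.25,.184),(1.1,.25,.2)),("rails",(.33,-.42,.06),(.57,-.2,.085)),("disc",(.6,-.42,.02),(.77,-.25,.04))]:
        Q=box(P,lo,hi)
        if len(Q)>5: print(c,n,rect(Q),Q.min(0).round(3),Q.max(0).round(3))
        if n=="bar":
            k=Q[Q[:,2]>.226]; print("  bar top",len(k),np.polyfit(k[:,1],k[:,0],1),k.mean(0),rect(k))
E
```

```text
top bar (array([653.3, -50. ]), array([129.6,  20.2]), 81.2, 328, np.float64(0.2434)) [ 0.634 -0.114  0.212] [0.67  0.015 0.249]
  bar top 298 [0.14512208 0.66327121] [ 0.65599409 -0.05014481  0.24302712] (array([655.4, -50.6]), array([129.1,  16. ]), 81.3, 298, np.float64(0.2438))
top roof (array([759.3, -24.4]), array([325.3, 251.1]), 81.7, 10459, np.float64(0.1926)) [ 0.615 -0.202  0.184] [0.904 0.15  0.2  ]
top rails (array([ 451.2, -307.9]), array([169.1,  85.3]), 14.4, 665, np.float64(0.0702)) [ 0.36  -0.367  0.06 ] [ 0.541 -0.247  0.077]
top disc (array([ 696.5, -336.7]), array([108.1, 108.4]), 29.3, 1077, np.float64(0.0306)) [ 0.642 -0.391  0.02 ] [ 0.752 -0.282  0.036]
side bar (array([651.3, -52. ]), array([129.1,  20.5]), 81.9, 323, np.float64(0.2446)) [ 0.633 -0.117  0.212] [0.668 0.012 0.249]
  bar top 277 [0.14516867 0.66173338] [ 0.65320001 -0.05878245  0.2435023 ] (array([654. , -52.3]), array([129.1,  15.5]), 81.6, 277, np.float64(0.2451))
side roof (array([759. , -22.6]), array([328.7, 252.9]), 81.8, 9459, np.float64(0.1941)) [ 0.612 -0.202  0.184] [0.903 0.151 0.2  ]
side rails (array([ 451. , -306.5]), array([170.7,  84. ]), 14.6, 1237, np.float64(0.0706)) [ 0.359 -0.368  0.06 ] [ 0.543 -0.247  0.075]
side disc (array([ 695.9, -336.7]), array([108.8, 109.8]), 27.3, 2043, np.float64(0.0308)) [ 0.64  -0.391  0.02 ] [ 0.751 -0.283  0.035]
```

```bash
cat >> h.py <<'E'
YAW=-.145
def oven(P,o): 
    c,s=np.cos(YAW),np.sin(YAW); d=np.asarray(P)-np.array([o[0],o[1],0]); return np.stack([c*d[...,0]+s*d[...,1],-s*d[...,0]+c*d[...,1],d[...,2]],-1)
def world(p,o):
    c,s=np.cos(YAW),np.sin(YAW); return np.array([o[0]+c*p[0]-s*p[1],o[1]+s*p[0]+c*p[1],p[2]])
E
python3 - <<'E'
from h import *
for c in("top","side"):
    P=oven(cloud(c,camera(c)[1]),(.591,-.042))
    for y0,y1 in((-.118,-.098),(.1,.118)):
        Q=P[(P[:,1]>y0)&(P[:,1]<y1)&(P[:,2]>.09)&(P[:,2]<.175)&(P[:,0]<.06)&(P[:,0]>-.06)]
        a,b=np.polyfit(Q[:,2],Q[:,0],1); r=Q[:,0]-a*Q[:,2]-b; k=abs(r)<.008
        a,b=np.polyfit(Q[k,2],Q[k,0],1)
        ang=np.pi/2-np.arctan2(1,a)  # lean back
        # x at hinge height of outer line, inner line shifted inward by 14mm along normal
        print(c,len(Q),k.sum(),"door angle",np.radians(35)-ang,"hinge dx",a*.08+b+.014/np.cos(ang))
    for zz in(.03,.05): 
        Q=P[(abs(P[:,2]-zz)<.008)&(abs(P[:,1])<.1)&(abs(P[:,0])<.1)]; print("base front x",zz,len(Q),np.median(Q[:,0]) if len(Q) else 0)
    Q=P[(abs(P[:,2]-.193)<.004)&(P[:,0]>.1)]; print("roof y",np.percentile(Q[:,1],[.5,99.5]),"x",np.percentile(Q[:,0],[.5,99.5]))
    Q=P[(P[:,2]>.235)&(P[:,0]<.12)&(abs(P[:,1])<.08)&(P[:,2]<.26)]; print("bar y",np.percentile(Q[:,1],[1,99]),np.median(Q[:,0]))
    Q=P[(abs(P[:,1])<.04)&(P[:,0]>-.01)&(P[:,0]<.12)&(P[:,2]>.1)&(P[:,2]<.16)]; print("inside pts",len(Q),Q.mean(0))
E
```

```text
top 166 166 door angle 0.14574678520250428 hinge dx 0.003763134482053506
top 147 147 door angle 0.1407790911447646 hinge dx 0.00328038990716064
base front x 0.03 0 0
base front x 0.05 0 0
roof y [-0.11905042  0.14004392] x [0.10081922 0.28772094]
bar y [-0.06110148  0.06395064] 0.06415928770592973
inside pts 471 [0.01479037 0.00045255 0.12990719]
side 310 22 door angle 0.23102558842840648 hinge dx 0.01621455178467353
side 113 113 door angle 0.14495648245264459 hinge dx 0.001708610396260534
base front x 0.03 4 0.0029016308893927284
base front x 0.05 0 0
roof y [-0.11932157  0.88444989] x [0.10100104 0.75377573]
bar y [-0.07943251  0.05830331] -0.46909309297113644
inside pts 442 [ 0.01526136 -0.00067731  0.12992677]
```

Call:
arm_command(
  translation=[
    [0,0,-4],
    [4,-1.5,-8],
    [7.5,-3,-9],
    [11,-4.5,-9],
    [15,-6,-9],
  ],
  turn=[-0.12,-0.24,-0.36,-0.48,-0.6],
  hand=[0,0,0.2,0.4,0.45],
)

```text
clock: 1.82
eef_pos: [0.2792, -0.373, 0.3044]
tool_rot: [0.892, 0.451, 0.0, 0.002]
ft_force: [0.6, -0.7, 0.1]
grip_width: 0.0516
```

```bash
cat >> h.py <<'E'
np.set_printoptions(precision=3,suppress=True)
O=(.593,-.0425)
def ty():
    m=R.from_quat(get_obs()["tool_rot"]).as_matrix()[:,1]; return np.arctan2(m[1],m[0])
def dh(a):  # handle centre in world at door angle a
    x,z=.17,.015; t=np.radians(55)+a; u=np.array([np.cos(t),0,np.sin(t)]); n=np.array([-np.sin(t),0,np.cos(t)])
    p=.17*u+.015*n+np.array([0,0,.08]); return world(p,O)
def st():
    o=get_obs(); print(o["clock"],o["eef_pos"],"toolY yaw",round(ty(),3),"f",o["ft_force"],"w",o["grip_width"],"q",o["joint_pos"])
def go(p,yaw): 
    "print tool shift cm and turn to world TCP p with tool-y yaw (mod pi)"
    d=(ty()-yaw+np.pi/2)%np.pi-np.pi/2
    print("->",p,"shift",totool(p).round(2),"turn",round(d,3))
E
python3 -c "
from h import *
st(); go(np.append(dh(.143)[:2],.30),-.145)"
```

```text
1.8167 [ 0.279 -0.373  0.304] toolY yaw -0.634 f [ 0.623 -0.708  0.15 ] w 0.05161973858125556 q [-0.928  0.148  0.126  1.545  0.     1.277]
-> [ 0.656 -0.052  0.3  ] shift [48.19 11.28  0.42] turn -0.489
```

Call:
arm_command(
  translation=[
    [4,0.9,0],
    [8,1.8,0],
    [12,2.7,0],
    [16,3.6,0],
    [20,4.5,0],
  ],
  turn=[-0.1,-0.2,-0.3,-0.4,-0.489],
  hand=[0.45,0.45,0.45,0.45,0.45],
)

```text
clock: 2.23
eef_pos: [0.4346, -0.2376, 0.3025]
tool_rot: [0.756, 0.654, 0.0, 0.0]
ft_force: [0.7, -0.6, 0.4]
grip_width: 0.0465
```

```bash
python3 -c "
from h import *
st(); go(np.append(dh(.143)[:2],.30),-.145)"
```

```text
2.2333 [ 0.435 -0.238  0.302] toolY yaw -0.144 f [ 0.673 -0.646  0.368] w 0.04654813238749494 q [-0.5    0.211  0.199  1.558 -0.     1.215]
-> [ 0.656 -0.052  0.3  ] shift [21.58 19.2   0.25] turn 0.001
```

Call:
arm_command(
  translation=[
    [3,2.6,0],
    [6,5.3,0],
    [9,8,0],
    [12,10.7,0],
    [15,13.4,0],
  ],
  turn=[0,0,0,0,0],
  hand=[0.45,0.45,0.45,0.45,0.45],
)

```text
clock: 2.65
eef_pos: [0.5894, -0.1092, 0.3023]
tool_rot: [0.758, 0.653, 0.0, 0.0]
ft_force: [1.6, -1.2, 0.7]
grip_width: 0.0472
```

Call:
arm_command(
  translation=[
    [3,2.6,0],
    [6.6,5.8,0],
    [6.6,5.8,0.5],
    [6.6,5.8,3],
    [6.6,5.8,4],
  ],
  turn=[0,0,0,0,0],
  hand=[0.45,0.45,0.45,0.45,0.45],
)

```text
clock: 3.07
eef_pos: [0.6553, -0.053, 0.2583]
tool_rot: [0.757, 0.653, -0.002, -0.001]
ft_force: [0.2, 0.3, -0.3]
grip_width: 0.047
```

```bash
python3 -c "
from h import *
st(); p=dh(.143); p[2]-=.005; go(p,-.145)
im,D=camera('side'); save('s2',cv2.resize(im[60:300,240:520],None,fx=2,fy=2))
for a in np.linspace(.143,2.2,13):
  q=dh(a)-dh(.143); m=R.from_quat(get_obs()['tool_rot']).inv().apply(q)*100; print(round(a,2),m.round(2))
"
```

```text
3.0667 [ 0.655 -0.053  0.258] toolY yaw -0.147 f [ 0.206  0.297 -0.251] w 0.04701709304514591 q [-0.081  0.576  0.627  1.625 -0.     1.637]
-> [ 0.656 -0.052  0.233] shift [0.14 0.02 2.49] turn -0.002
0.14 [0. 0. 0.]
0.31 [-0.01 -2.8  -0.83]
0.49 [-0.02 -5.71 -1.16]
0.66 [-0.02 -8.62 -1.  ]
0.83 [ -0.03 -11.47  -0.34]
1.0 [ -0.04 -14.16   0.8 ]
1.17 [ -0.04 -16.62   2.38]
1.34 [ -0.05 -18.77   4.35]
1.51 [ -0.05 -20.56   6.67]
1.69 [ -0.05 -21.92   9.25]
1.86 [ -0.05 -22.83  12.03]
2.03 [ -0.05 -23.24  14.92]
2.2 [ -0.05 -23.16  17.84]
```

View pics/s2.png

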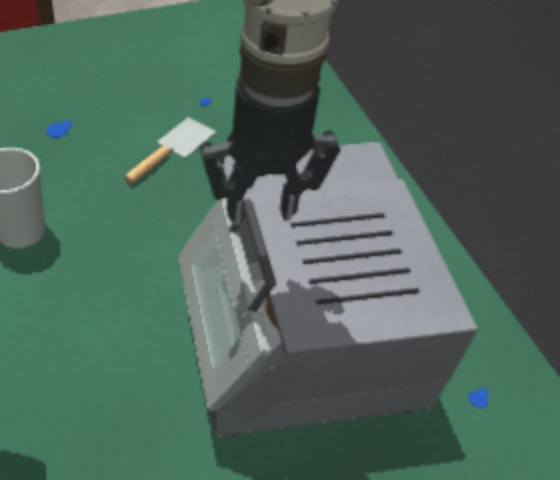

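The fingers straddle the bar, with tips near (238,220) and (290,212) and the bar between them. I'll go down and close.

Call:
arm_command(
  translation=[
    [0,0,2],
    [0,0,2.5],
    [0,0,2.5],
    [0,0,2.5],
    [0,0,2.5],
  ],
  turn=[0,0,0,0,0],
  hand=[0.45,0.5,1,1,1],
)

```text
clock: 3.53
eef_pos: [0.6557, -0.0545, 0.2387]
tool_rot: [0.758, 0.652, 0.001, 0.001]
ft_force: [0.2, 0.6, 0.9]
grip_width: 0.0067
```

Call:
arm_command(
  translation=[
    [0,0,0],
    [0,0,0],
    [0,0,0],
  ],
  turn=[0,0,0],
  hand=[1,1,1],
)

```text
clock: 3.78
eef_pos: [0.6556, -0.0543, 0.2381]
tool_rot: [0.758, 0.652, 0.0, 0.0]
ft_force: [-0.1, -0.6, 0.8]
grip_width: 0.0002
```

Run:
```python
from h import *
st()
im,D=camera('side'); a=im[90:290,280:480]
im2,D2=camera('top'); b=im2[80:280,240:440]; save('c3',cv2.resize(np.hstack([a,b]),None,fx=2,fy=2))
for c,DD in(("side",D),("top",D2)):
    P=oven(cloud(c,DD),O); Q=P[(P[:,2]>.225)&(P[:,2]<.26)&(abs(P[:,0]-.05)<.06)&(abs(abs(P[:,1])-.045)<.02)]; print(len(Q),np.median(Q,0),Q.max(0))
```

```text
3.7833 [ 0.656 -0.054  0.238] toolY yaw -0.149 f [-0.073 -0.568  0.843] w 0.00021069409337466064 q [-0.083  0.569  0.563  1.563  0.     1.637]
119 [ 0.061 -0.051  0.244] [0.069 0.059 0.249]
51 [0.062 0.057 0.243] [0.07  0.065 0.249]
```

View pics/c3.png

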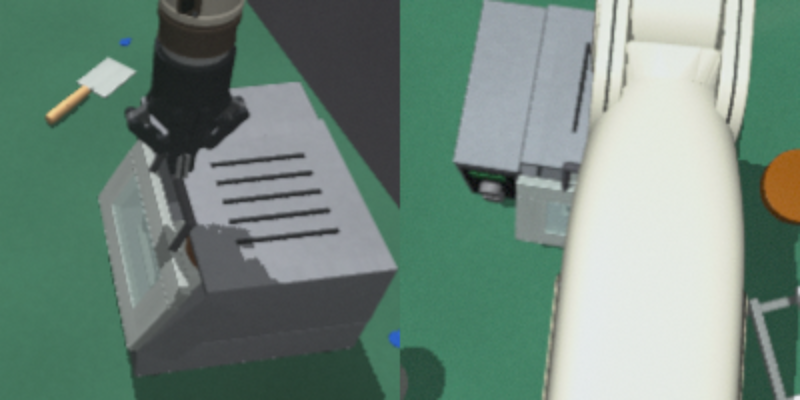

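Run:
```python
from h import *
o=get_obs(); e=np.array(o["eef_pos"]); z=R.from_quat(o["tool_rot"]).as_matrix()[:,2]
f=lambda p:((pix('side',p)-[90,280])*2).round(0)[::-1]
print("z axis",z,"tcp",f(e),"tip",f(e+z*tip_reach),"bar",f(world([.063,-.06,.238],O)),f(world([.063,0,.238],O)),f(world([.063,.06,.238],O)))
im,D=camera('side')
P=cloud('side',D); print("near tool:")
Q=P[(np.linalg.norm(P[:,:2]-e[:2],axis=1)<.03)&(P[:,2]>.2)]
for zz in np.arange(.2,.34,.01):
    k=Q[abs(Q[:,2]-zz)<.005]; print(round(zz,3),len(k),k.mean(0) if len(k) else '', oven(k,O).mean(0)[:2] if len(k) else '')
g=cv2.resize(im[140:215,320:400],None,fx=8,fy=8,interpolation=cv2.INTER_CUBIC); save('c4',g)
```

```text
z axis [ 0.001 -0.    -1.   ] tcp [177. 184.] tip [176. 193.] bar [189. 224.] [177. 183.] [166. 145.]
near tool:
0.2 5 [ 0.637 -0.049  0.201] [ 0.045 -0.   ]
0.21 0  
0.22 0  
0.23 0  
0.24 25 [ 0.651 -0.062  0.243] [ 0.06  -0.011]
0.25 43 [ 0.653 -0.068  0.246] [ 0.063 -0.016]
0.26 7 [ 0.653 -0.063  0.263] [ 0.062 -0.012]
0.27 44 [ 0.651 -0.061  0.271] [ 0.06 -0.01]
0.28 41 [ 0.65  -0.061  0.28 ] [ 0.059 -0.01 ]
0.29 41 [ 0.651 -0.062  0.29 ] [ 0.06  -0.011]
0.3 49 [ 0.654 -0.063  0.301] [ 0.063 -0.011]
0.31 133 [ 0.653 -0.06   0.311] [ 0.061 -0.008]
0.32 59 [ 0.657 -0.06   0.318] [ 0.066 -0.008]
0.33 53 [ 0.651 -0.069  0.329] [ 0.061 -0.017]
0.34 76 [ 0.65  -0.068  0.34 ] [ 0.06  -0.017]
```

View pics/c4.png

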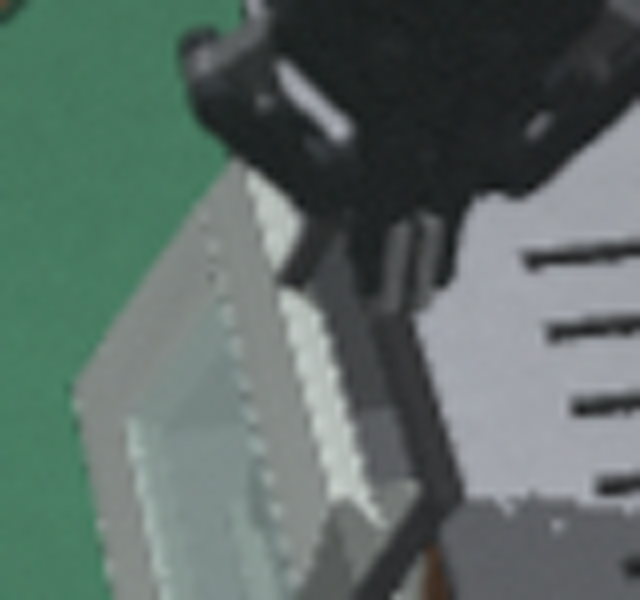

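The picture shows the closed tips at about (410,305), resting on or above the bar instead of around it, so the tips sit higher than I assumed. I'll reopen, go 15 mm lower (still above the roof) and close again.

Call:
arm_command(
  translation=[
    [0,0,0],
    [0,0,0],
    [0,0,0],
    [0,0,1],
    [0,0,1.5],
  ],
  turn=[0,0,0,0,0],
  hand=[0.45,0.45,0.45,0.45,0.45],
)

```text
clock: 4.35
eef_pos: [0.6552, -0.0541, 0.2217]
tool_rot: [0.758, 0.652, -0.0, -0.0]
ft_force: [-0.4, 0.1, 0.7]
grip_width: 0.0469
```

Call:
arm_command(
  translation=[
    [0,0,0],
    [0,0,0],
    [0,0,0],
    [0,0,0],
    [0,0,0],
  ],
  turn=[0,0,0,0,0],
  hand=[0.45,1,1,1,1],
)

```text
clock: 4.77
eef_pos: [0.6578, -0.0545, 0.2251]
tool_rot: [0.758, 0.652, 0.003, 0.003]
ft_force: [-0.3, -0.5, 7.1]
grip_width: 0.0008
```

Call:
arm_command(
  translation=[
    [0,0,0],
    [0,0,0],
    [0,0,0],
  ],
  turn=[0,0,0],
  hand=[1,1,1],
)

```text
clock: 5.02
eef_pos: [0.6576, -0.0544, 0.2254]
tool_rot: [0.758, 0.652, 0.003, 0.003]
ft_force: [3.7, -0.4, 6.0]
grip_width: -0.0003
```

Call:
arm_command(
  translation=[
    [0,0,-0.5],
    [0,0,-0.5],
    [0,0,-0.5],
    [0,0,0.5],
    [0,0,1],
  ],
  turn=[0,0,0,0,0],
  hand=[0.45,0.45,0.45,0.45,0.45],
)

```text
clock: 5.43
eef_pos: [0.6548, -0.0541, 0.2111]
tool_rot: [0.758, 0.653, -0.001, -0.001]
ft_force: [-0.3, 0.2, -1.3]
grip_width: 0.0468
```

Run:
```python
from h import *
st(); e=get_obs()["eef_pos"]
im,D=camera('side')
f=lambda p:((pix('side',p)-[130,310])*6).round(0)[::-1]
print("tcp",f(e),"tip",f(np.array(e)-[0,0,.014]))
g=cv2.resize(im[130:220,310:420],None,fx=6,fy=6,interpolation=cv2.INTER_CUBIC); save('c5',g)
P=oven(cloud('side',D),O); Q=P[(P[:,2]>.225)&(P[:,2]<.26)&(abs(P[:,0]-.05)<.06)&(abs(P[:,1]+.045)<.015)]; print(len(Q),np.median(Q,0),Q.max(0))
```

```text
5.4333 [ 0.655 -0.054  0.211] toolY yaw -0.149 f [-0.315  0.227 -1.34 ] w 0.04681813543612013 q [-0.082  0.571  0.498  1.499  0.     1.637]
tcp [345. 360.] tip [342. 383.]
65 [ 0.063 -0.047  0.245] [ 0.07  -0.03   0.249]
```

View pics/c5.png

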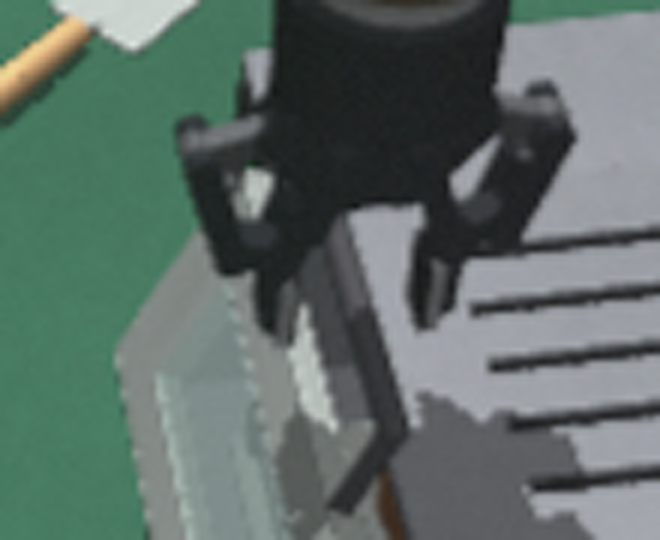

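Tips are at (275,335) and (430,325), about 23 mm or more higher than eef_pos predicts, with the bar passing between them. I'll go 12 mm lower and close.

Call:
arm_command(
  translation=[
    [0,0,0.6],
    [0,0,1.2],
    [0,0,1.2],
    [0,0,1.2],
    [0,0,1.2],
  ],
  turn=[0,0,0,0,0],
  hand=[0.45,0.45,1,1,1],
)

```text
clock: 5.9
eef_pos: [0.6562, -0.0543, 0.2007]
tool_rot: [0.758, 0.652, 0.001, 0.001]
ft_force: [2.8, -1.2, 1.6]
grip_width: 0.0112
```

Call:
arm_command(
  translation=[
    [0,0,0],
    [0,0,0],
    [0,0,0],
  ],
  turn=[0,0,0],
  hand=[1,1,1],
)

```text
clock: 6.15
eef_pos: [0.6562, -0.0543, 0.2008]
tool_rot: [0.758, 0.653, 0.001, 0.001]
ft_force: [2.9, -0.1, -0.3]
grip_width: 0.0099
```

Call:
arm_command(
  translation=[
    [0,0,0],
    [0,0,0],
    [0,0,0.7],
    [0,0,0.7],
    [0,0,0.7],
  ],
  turn=[0,0,0,0,0],
  hand=[0.6,0.6,0.6,0.6,1],
)

```text
clock: 6.57
eef_pos: [0.6545, -0.054, 0.1922]
tool_rot: [0.758, 0.653, -0.001, -0.001]
ft_force: [0.7, -0.6, 0.4]
grip_width: 0.0232
```

Call:
arm_command(
  translation=[
    [0,0,0],
    [0,0,0],
    [0,0,0],
    [0,0,0],
  ],
  turn=[0,0,0,0],
  hand=[1,1,1,1],
)

```text
clock: 6.9
eef_pos: [0.6552, -0.0542, 0.1931]
tool_rot: [0.758, 0.653, -0.0, -0.0]
ft_force: [-0.2, -0.5, -2.5]
grip_width: 0.0102
```

Run:
```python
from h import *
A=np.append(np.arange(.143,2.16,.1),2.2)
for j in range(0,len(A),5):
    B=A[j:j+6]
    print(round(B[0],2),[[round(v,1) if abs(v)>.06 else 0 for v in R.from_quat([.7581,.6525,0,0]).inv().apply(dh(a)-dh(B[0]))*100] for a in B[1:]])
```

```text
0.14 [[0, np.float64(-1.6), np.float64(-0.6)], [0, np.float64(-3.3), np.float64(-0.9)], [0, np.float64(-5.0), np.float64(-1.2)], [0, np.float64(-6.7), np.float64(-1.2)], [0, np.float64(-8.4), np.float64(-1.1)]]
0.64 [[0, np.float64(-1.7), np.float64(0.3)], [0, np.float64(-3.3), np.float64(0.7)], [0, np.float64(-4.9), np.float64(1.4)], [0, np.float64(-6.4), np.float64(2.1)], [0, np.float64(-7.9), np.float64(3.1)]]
1.14 [[0, np.float64(-1.3), np.float64(1.1)], [0, np.float64(-2.6), np.float64(2.2)], [0, np.float64(-3.7), np.float64(3.6)], [0, np.float64(-4.6), np.float64(5.0)], [0, np.float64(-5.4), np.float64(6.5)]]
1.64 [[0, np.float64(-0.7), np.float64(1.6)], [0, np.float64(-1.2), np.float64(3.2)], [0, np.float64(-1.5), np.float64(4.9)], [0, np.float64(-1.7), np.float64(6.6)], [0, np.float64(-1.7), np.float64(8.3)]]
2.14 [[0, np.float64(0.1), np.float64(1.0)]]
```

Call:
arm_command(
  translation=[
    [0,-1.6,-0.6],
    [0,-3.3,-0.9],
    [0,-5.0,-1.2],
    [0,-6.7,-1.2],
    [0,-8.4,-1.1],
  ],
  turn=[0,0,0,0,0],
  hand=[1,1,1,1,1],
)

```text
clock: 7.32
eef_pos: [0.5742, -0.0424, 0.2054]
tool_rot: [0.758, 0.652, 0.002, 0.003]
ft_force: [6.3, -1.5, 2.4]
grip_width: 0.0105
```

Call:
arm_command(
  translation=[
    [0,-1.7,0.3],
    [0,-3.3,0.7],
    [0,-4.9,1.4],
    [0,-6.4,2.1],
    [0,-7.9,3.1],
  ],
  turn=[0,0,0,0,0],
  hand=[1,1,1,1,1],
)

```text
clock: 7.73
eef_pos: [0.4968, -0.031, 0.1754]
tool_rot: [0.758, 0.652, 0.003, 0.004]
ft_force: [4.9, -2.7, 0.9]
grip_width: 0.0102
```

Call:
arm_command(
  translation=[
    [0,-1.3,1.1],
    [0,-2.6,2.2],
    [0,-3.7,3.6],
    [0,-4.6,5.0],
    [0,-5.4,6.5],
  ],
  turn=[0,0,0,0,0],
  hand=[1,1,1,1,1],
)

```text
clock: 8.15
eef_pos: [0.4434, -0.0232, 0.1097]
tool_rot: [0.758, 0.652, 0.002, 0.004]
ft_force: [5.3, -3.9, 0.7]
grip_width: 0.0104
```

Call:
arm_command(
  translation=[
    [0,-0.7,1.6],
    [0,-1.2,3.2],
    [0,-1.5,4.9],
    [0,-1.7,6.6],
    [0,-1.7,8.3],
  ],
  turn=[0,0,0,0,0],
  hand=[1,1,1,1,1],
)

```text
clock: 8.57
eef_pos: [0.4265, -0.0206, 0.0263]
tool_rot: [0.758, 0.652, 0.001, 0.003]
ft_force: [1.2, -3.3, 4.3]
grip_width: 0.0101
```

Call:
arm_command(
  translation=[
    [0,0.1,0.6],
    [0,0.1,0.9],
    [0,0.1,1],
    [0,0.1,1],
  ],
  turn=[0,0,0,0],
  hand=[1,1,1,1],
)

```text
clock: 8.9
eef_pos: [0.4269, -0.0206, 0.0188]
tool_rot: [0.758, 0.652, 0.001, 0.002]
ft_force: [-7.0, -3.3, 26.3]
grip_width: 0.0101
```

Run:
```python
from h import *
st()
P=oven(cloud('side',camera('side')[1]),O)
Q=P[(P[:,0]<-.02)&(P[:,0]>-.12)&(abs(P[:,1])<.115)&(P[:,2]>.05)&(P[:,2]<.12)&(P[:,1]<-.06)]
print(len(Q),np.polyfit(Q[:,0],Q[:,2],1),np.median(Q[:,2]))
```

```text
8.9 [ 0.427 -0.021  0.019] toolY yaw -0.15 f [-6.982 -3.27  26.259] w 0.010083963010750324 q [-0.047  0.293 -0.49   0.783 -0.002  1.674]
852 [0.001 0.082] 0.08185768391379755
```

Call:
arm_command(
  translation=[
    [0,0,-0.8],
    [0,0,-0.8],
    [0,0,-0.8],
    [0,0,-4.5],
    [0,0,-8.5],
  ],
  turn=[0,0,0,0,0],
  hand=[0.6,0.6,0.6,0.6,0.6],
)

```text
clock: 9.37
eef_pos: [0.4212, -0.0192, 0.0981]
tool_rot: [0.758, 0.653, -0.003, -0.003]
ft_force: [1.6, -0.5, -0.8]
grip_width: 0.0344
```

Call:
arm_command(
  translation=[
    [0,0,-4],
    [3,0,-8],
    [7,0,-10],
    [11,0,-12],
    [15,0,-12],
  ],
  turn=[0,0,0,0,0],
  hand=[0.6,0.6,0.6,0.6,0.6],
)

```text
clock: 9.78
eef_pos: [0.4471, 0.1194, 0.2221]
tool_rot: [0.758, 0.652, 0.002, 0.001]
ft_force: [1.1, -1.1, -0.3]
grip_width: 0.0343
```

Run:
```python
from h import *
st(); L={};ims=[]
for c in("side","top"):
    im,D=camera(c); ims.append(im)
    for n in("pull_bar","door_handle"):
        L[c,n]=[x["location"] for x in spot_point(c,n)[:1]]; print(c,n,L[c,n])
    P=oven(cloud(c,D),O)
    Q=P[(P[:,0]<-.02)&(P[:,0]>-.12)&(abs(P[:,1])<.115)&(P[:,2]>.05)&(P[:,2]<.12)]; print("door z",np.polyfit(Q[:,0],Q[:,2],1))
    Q=P[(P[:,0]<.07)&(P[:,0]>-.05)&(abs(P[:,1])<.09)&(P[:,2]>.105)&(P[:,2]<.13)]
    if len(Q)>5: print(c,"bar?",len(Q),rect(Q),Q.min(0),Q.max(0))
for n in("pull_bar","door_handle"):
    if L["side",n] and L["top",n]:
        p,e=tri(("side",L["side",n][0]),("top",L["top",n][0])); print(n,p,e,"oven",oven(p,O))
a=cv2.resize(ims[0][120:320,260:460],(400,400)); b=cv2.resize(ims[1][100:300,240:440],(400,400)); save("c6",np.hstack([a,b]))
```

```text
9.7833 [0.447 0.119 0.222] toolY yaw -0.151 f [ 1.132 -1.092 -0.267] w 0.03432450342727645 q [ 0.261  0.158 -0.073  1.334 -0.     1.983]
side pull_bar [[212.3, 355.3]]
side door_handle [[235.1, 275.2]]
door z [0.001 0.082]
side bar? 142 (array([43.2,  8.2]), array([98.9, 10. ]), 89.7, 142, np.float64(0.1198)) [ 0.038 -0.041  0.106] [0.048 0.058 0.125]
top pull_bar [[186.5, 341.9]]
top door_handle []
door z [0.002 0.081]
top bar? 140 (array([44.4, 10.7]), array([97.8, 10.6]), 89.6, 140, np.float64(0.1179)) [ 0.039 -0.038  0.106] [0.05  0.06  0.125]
pull_bar [ 0.634 -0.043  0.119] 0.0012018763329286711 oven [0.041 0.005 0.119]
```

View pics/c6.png

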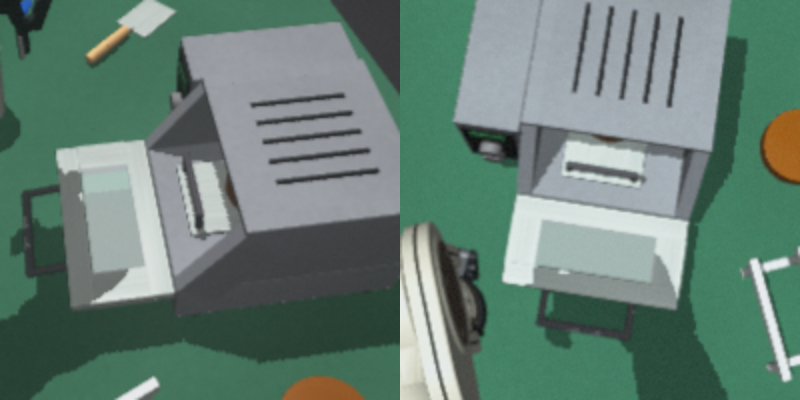

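The door lies level, with door z 0.081–0.082 in both views. The pull bar shows at (190,200) in the left half and (600,172) in the right. It measures at oven x 44 mm, y 9 mm, z about 0.114, and the tray is aligned with the oven. The roof edge at x=72 mm is close, so I'll measure the gripper's own profile before going in.

Call:
arm_command(
  translation=[
    [0,0,0],
    [0,0,0],
    [0,0,0],
  ],
  turn=[0,0,0],
  hand=[0.3,0.3,0.3],
)

```text
clock: 10.33
eef_pos: [0.4453, 0.117, 0.2186]
tool_rot: [0.758, 0.652, -0.0, -0.0]
ft_force: [-0.5, -0.0, -0.3]
grip_width: 0.0596
```

```bash
cat > prof.py <<'E'
from h import *
st(); o=get_obs(); e=np.array(o["eef_pos"]); M=R.from_quat(o["tool_rot"])
P=np.vstack([cloud(c,camera(c)[1]) for c in("side","top")]); q=M.inv().apply(P-e)
q=q[(abs(q[:,0])<.05)&(abs(q[:,1])<.1)&(q[:,2]<.03)&(q[:,2]>-.16)]
for z in np.arange(.02,-.16,-.01):
    k=q[abs(q[:,2]-z)<.005]
    if len(k)>3: print(f"up {-z*1000:.0f} n{len(k)} y {k[:,1].min()*1000:.0f}..{k[:,1].max()*1000:.0f}  x {k[:,0].min()*1000:.0f}..{k[:,0].max()*1000:.0f}")
E
python3 prof.py
```

```text
10.3333 [0.445 0.117 0.219] toolY yaw -0.151 f [-0.485 -0.034 -0.308] w 0.05961690917399422 q [ 0.257  0.16  -0.08   1.332 -0.     1.979]
up 30 n19 y -42..39  x -12..9
up 40 n45 y -44..42  x -13..10
up 50 n34 y -44..40  x -12..-3
up 60 n42 y -44..45  x -13..11
up 70 n66 y -60..59  x -15..-5
up 80 n186 y -63..62  x -14..11
up 90 n117 y -65..60  x -18..17
up 100 n155 y -65..64  x -19..12
up 110 n148 y -67..64  x -20..-3
up 120 n225 y -67..68  x -21..6
up 130 n365 y -69..68  x -21..12
up 140 n48 y -39..40  x -14..7
up 150 n67 y -37..36  x -38..-1
```

Call:
arm_command(
  translation=[
    [0,0,0],
    [0,0,0],
    [0,0,0],
  ],
  turn=[0,0,0],
  hand=[0,0,0],
)

```text
clock: 10.68
eef_pos: [0.4455, 0.118, 0.219]
tool_rot: [0.758, 0.652, 0.0, 0.0]
ft_force: [-0.3, -0.3, 0.0]
grip_width: 0.0853
```

```bash
python3 prof.py
```

```text
10.6833 [0.446 0.118 0.219] toolY yaw -0.149 f [-0.313 -0.342  0.022] w 0.08528734542206871 q [ 0.259  0.16  -0.079  1.332  0.     1.979]
up 40 n29 y -56..54  x -12..11
up 50 n46 y -57..55  x -13..11
up 60 n44 y -57..53  x -12..11
up 70 n34 y -62..57  x -13..-4
up 80 n120 y -75..74  x -15..10
up 90 n185 y -75..74  x -17..13
up 100 n235 y -72..72  x -18..17
up 110 n154 y -73..71  x -20..11
up 120 n218 y -71..70  x -21..8
up 130 n293 y -70..69  x -20..10
up 140 n194 y -67..67  x -14..14
up 150 n67 y -38..36  x -38..-1
```

Call:
arm_command(
  translation=[
    [0,0,0],
    [0,0,0],
    [0,0,0],
    [0,0,0],
    [0,0,0],
  ],
  turn=[-0.12,-0.24,-0.36,-0.48,-0.6],
  hand=[0.65,0.65,0.65,0.65,0.65],
)

```text
clock: 11.2
eef_pos: [0.4455, 0.1182, 0.219]
tool_rot: [0.529, 0.849, 0.0, 0.0]
ft_force: [-0.6, 1.2, -0.0]
grip_width: 0.0301
```

Call:
arm_command(
  translation=[
    [0,0,0],
    [0,0,0],
    [0,0,0],
    [0,0,0],
    [0,0,0],
  ],
  turn=[-0.12,-0.24,-0.36,-0.48,-0.6],
  hand=[0.65,0.65,0.65,0.65,0.65],
)

```text
clock: 11.62
eef_pos: [0.4455, 0.1182, 0.2189]
tool_rot: [0.254, 0.967, 0.0, 0.0]
ft_force: [-0.3, 0.0, -0.1]
grip_width: 0.0297
```

Call:
arm_command(
  translation=[
    [0,0,0],
    [0,0,0],
    [0,0,0],
    [0,0,0],
  ],
  turn=[-0.12,-0.24,-0.371,-0.371],
  hand=[0.65,0.65,0.65,0.65],
)

```text
clock: 11.95
eef_pos: [0.4455, 0.1182, 0.2189]
tool_rot: [0.073, 0.997, -0.0, -0.0]
ft_force: [0.1, 1.1, -0.3]
grip_width: 0.0293
```

```bash
python3 prof.py
python3 - <<'E'
from h import *
for c in("top","side"):
    P=oven(cloud(c,camera(c)[1]),O)
    Q=P[(abs(P[:,1])<.06)&(P[:,2]>.175)&(P[:,2]<.2)&(P[:,0]>.03)&(P[:,0]<.15)]
    print(c,"roof front",[ (z,Q[abs(Q[:,2]-z)<.003][:,0].min().round(4)) for z in (.18,.186,.192) if (abs(Q[:,2]-z)<.003).any()],np.percentile(Q[:,0],[1,3]))
go(world([.040,.0095,.2],O),-.145+np.pi/2)
E
```

```text
11.95 [0.446 0.118 0.219] toolY yaw 1.424 f [ 0.073  1.12  -0.271] w 0.029315611258713778 q [ 0.259  0.16  -0.079  1.332 -0.     0.406]
up 20 n7 y -22..-20  x -6..11
up 30 n24 y -28..16  x -9..12
up 40 n30 y -30..17  x -10..12
up 50 n20 y -30..-18  x -9..10
up 70 n33 y -49..18  x -13..15
up 80 n40 y -53..15  x -15..12
up 90 n58 y -58..16  x -16..18
up 100 n60 y -61..-11  x -16..18
up 110 n85 y -66..14  x -17..19
up 120 n210 y -67..10  x -18..21
up 130 n123 y -53..-11  x -18..19
up 140 n51 y -41..-31  x -10..11
up 150 n86 y -39..-11  x -34..33
top roof front [(0.18, np.float64(0.0738)), (0.186, np.float64(0.0732)), (0.192, np.float64(0.0728))] [0.073 0.074]
side roof front [(0.186, np.float64(0.0719)), (0.192, np.float64(0.0717))] [0.072 0.073]
-> [ 0.634 -0.039  0.2  ] shift [-20.99 -12.69   1.89] turn -0.006
```

Call:
arm_command(
  translation=[
    [-3.5,-2.1,0],
    [-7,-4.2,0],
    [-10.5,-6.3,0],
    [-14,-8.4,0],
    [-17.5,-10.6,0],
  ],
  turn=[0,0,0,0,0],
  hand=[0.65,0.65,0.65,0.65,0.65],
)

```text
clock: 12.57
eef_pos: [0.6042, -0.0138, 0.219]
tool_rot: [0.075, 0.997, 0.0, 0.0]
ft_force: [0.9, 0.8, 0.5]
grip_width: 0.0298
```

Call:
arm_command(
  translation=[
    [-3.5,-2.1,0],
    [-3.5,-2.1,2],
    [-3.5,-2.1,5.5],
    [-3.5,-2.1,9],
    [-3.5,-2.1,10],
  ],
  turn=[0,0,0,0,0],
  hand=[0.65,0.65,0.65,0.65,0.65],
)

```text
clock: 12.98
eef_pos: [0.6306, -0.0388, 0.1123]
tool_rot: [0.075, 0.997, -0.0, -0.005]
ft_force: [-1.0, -0.6, -0.9]
grip_width: 0.0299
```

Run:
```python
from h import *
st(); print(oven(get_obs()["eef_pos"],O)); go(world([.041,.0095,.0975],O),-.145+np.pi/2)
```

```text
12.9833 [ 0.631 -0.039  0.112] toolY yaw 1.42 f [-1.049 -0.613 -0.856] w 0.029852540314180206 q [-0.061  0.565  0.23   1.246  0.     0.089]
[0.037 0.009 0.112]
-> [ 0.635 -0.039  0.098] shift [-0.45  0.04  1.47] turn -0.006
```

Call:
arm_command(
  translation=[
    [-0.4,0,0],
    [-0.4,0,1],
    [-0.4,0,1.4],
    [-0.4,0,1.7],
    [-0.4,0,1.7],
  ],
  turn=[0,0,0,0,0],
  hand=[0.65,0.65,0.65,0.65,0.65],
)

```text
clock: 13.4
eef_pos: [0.6389, -0.0391, 0.1029]
tool_rot: [0.074, 0.997, 0.0, 0.001]
ft_force: [0.7, -1.2, 0.6]
grip_width: 0.03
```

Call:
arm_command(
  translation=[
    [0.2,0,0.4],
    [0.2,0,0.8],
    [0.2,0,0.8],
  ],
  turn=[0,0,0],
  hand=[0.65,0.65,0.65],
)

```text
clock: 13.65
eef_pos: [0.638, -0.0389, 0.0993]
tool_rot: [0.074, 0.997, 0.0, 0.003]
ft_force: [-4.1, 1.4, 15.9]
grip_width: 0.0298
```

Call:
arm_command(
  translation=[
    [0,0,0.3],
    [0.7,0,0.4],
    [1.4,0,0.4],
    [2.1,0,0.4],
    [2.8,0,0.4],
  ],
  turn=[0,0,0,0,0],
  hand=[0.65,0.65,0.65,0.65,0.65],
)

```text
clock: 14.07
eef_pos: [0.6097, -0.0348, 0.0923]
tool_rot: [0.074, 0.997, 0.0, 0.002]
ft_force: [-0.4, 0.4, 0.1]
grip_width: 0.03
```

```bash
cat > bar.py <<'E'
from h import *
st(); print("eef oven",oven(get_obs()["eef_pos"],O))
for c in("side","top"):
    P=oven(cloud(c,camera(c)[1]),O)
    e=oven(get_obs()["eef_pos"],O)
    Q=P[(P[:,0]<.06)&(P[:,0]>-.14)&(abs(P[:,1])<.08)&(P[:,2]>.106)&(P[:,2]<.122)&(abs(P[:,1]-e[1])>.033)]
    if len(Q)>5: print(c,"bar",len(Q),rect(Q),Q.min(0),Q.max(0))
E
python3 bar.py
```

```text
14.0667 [ 0.61  -0.035  0.092] toolY yaw 1.422 f [-0.399  0.352  0.072] w 0.029971550379616643 q [-0.057  0.526  0.109  1.149 -0.     0.092]
eef oven [0.015 0.01  0.092]
side bar 39 (array([43. ,  1.2]), array([84.8,  9.1]), 89.0, 39, np.float64(0.1182)) [ 0.038 -0.041  0.106] [0.048 0.044 0.122]
```

Pressing on the bar slipped: the bar is still at oven x 43 mm. I'll press on its rear slope instead, as deep as the roof edge allows, and harder.

Call:
arm_command(
  translation=[
    [0,0,-2],
    [-0.5,0,-2.5],
    [-2.2,0,-2.5],
    [-3.6,0,-2.5],
    [-3.6,0,-2.5],
  ],
  turn=[0,0,0,0,0],
  hand=[0.65,0.65,0.65,0.65,0.65],
)

```text
clock: 14.58
eef_pos: [0.6468, -0.0405, 0.1142]
tool_rot: [0.074, 0.997, -0.0, 0.001]
ft_force: [-0.0, 0.2, -0.8]
grip_width: 0.0299
```

Run:
```python
from h import *
st(); print(oven(get_obs()["eef_pos"],O)); go(world([.0525,.0095,.1],O),-.145+np.pi/2)
```

```text
14.5833 [ 0.647 -0.04   0.114] toolY yaw 1.422 f [-0.029  0.204 -0.75 ] w 0.029932223443454694 q [-0.062  0.586  0.27   1.253 -0.     0.087]
[0.053 0.01  0.114]
-> [ 0.646 -0.041  0.1  ] shift [ 0.05 -0.03  1.42] turn -0.004
```

Call:
arm_command(
  translation=[
    [0,0,1],
    [0,0,1.6],
    [0,0,2.0],
    [0,0,2.0],
  ],
  turn=[0,0,0,0],
  hand=[0.65,0.65,0.65,0.65],
)

```text
clock: 14.92
eef_pos: [0.6445, -0.0401, 0.0993]
tool_rot: [0.074, 0.997, -0.0, 0.002]
ft_force: [-5.6, -0.7, 21.1]
grip_width: 0.0297
```

Call:
arm_command(
  translation=[
    [0,0,0.5],
    [0,0,1.0],
    [0.2,0,1.0],
    [0.4,0,1.0],
  ],
  turn=[0,0,0,0],
  hand=[0.65,0.65,0.65,0.65],
)

```text
clock: 15.25
eef_pos: [0.6448, -0.0401, 0.0989]
tool_rot: [0.074, 0.997, -0.0, 0.009]
ft_force: [-8.6, -0.6, 49.5]
grip_width: 0.0301
```

```bash
python3 bar.py
```

```text
15.25 [ 0.645 -0.04   0.099] toolY yaw 1.422 f [-8.63  -0.557 49.533] w 0.03014010948398345 q [-0.062  0.578  0.215  1.19  -0.001  0.087]
eef oven [0.051 0.01  0.099]
side bar 43 (array([40.3,  8.2]), array([ 9.6, 97.5]), 3.0, 43, np.float64(0.1181)) [ 0.038 -0.04   0.106] [0.047 0.057 0.121]
```

Call:
arm_command(
  translation=[
    [0.4,0,0],
    [0.8,0,0],
    [1.2,0,0],
  ],
  turn=[0,0,0],
  hand=[0.65,0.65,0.65],
)

```text
clock: 15.6
eef_pos: [0.6445, -0.0401, 0.0994]
tool_rot: [0.075, 0.997, -0.001, 0.021]
ft_force: [20.5, -4.4, 29.2]
grip_width: 0.0301
```

```bash
python3 bar.py
```

```text
15.6 [ 0.644 -0.04   0.099] toolY yaw 1.421 f [20.463 -4.402 29.208] w 0.030117988389004518 q [-0.061  0.558  0.182  1.154 -0.003  0.089]
eef oven [0.051 0.01  0.099]
side bar 38 (array([43.2,  5.5]), array([96.7,  9.7]), 89.2, 38, np.float64(0.1173)) [ 0.038 -0.043  0.107] [0.048 0.054 0.122]
```

Call:
arm_command(
  translation=[
    [0,0,0.6],
    [0,0,1.0],
    [0.4,0,1.0],
    [0.8,0,1.0],
  ],
  turn=[0,0,0,0],
  hand=[0.65,0.65,0.65,0.65],
)

```text
clock: 16.03
eef_pos: [0.6441, -0.0399, 0.099]
tool_rot: [0.075, 0.997, -0.001, 0.03]
ft_force: [18.8, -6.2, 56.7]
grip_width: 0.0299
```

```bash
python3 bar.py
```

```text
16.0333 [ 0.644 -0.04   0.099] toolY yaw 1.421 f [18.776 -6.178 56.662] w 0.029875156575612804 q [-0.06   0.542  0.153  1.121 -0.004  0.09 ]
eef oven [0.05  0.01  0.099]
side bar 41 (array([43.,  8.]), array([96.1,  9.6]), 89.6, 41, np.float64(0.1168)) [ 0.038 -0.04   0.106] [0.048 0.056 0.121]
```

Call:
arm_command(
  translation=[
    [0.4,0,0.1],
    [0.8,0,0.2],
    [1.2,0,0.3],
  ],
  turn=[0,0,0],
  hand=[0.65,0.65,0.65],
)

```text
clock: 16.38
eef_pos: [0.6419, -0.0395, 0.0993]
tool_rot: [0.075, 0.996, -0.002, 0.04]
ft_force: [27.0, -7.7, 64.5]
grip_width: 0.0298
```

```bash
python3 bar.py
```

```text
16.3833 [ 0.642 -0.04   0.099] toolY yaw 1.42 f [27.012 -7.665 64.483] w 0.02978992899735248 q [-0.059  0.523  0.119  1.087 -0.005  0.092]
eef oven [0.048 0.01  0.099]
side bar 35 (array([38.1,  6.9]), array([ 9. , 95.9]), 4.0, 35, np.float64(0.1181)) [ 0.036 -0.041  0.107] [0.045 0.055 0.122]
```

Call:
arm_command(
  translation=[
    [0.5,0,0.1],
    [1.0,0,0.1],
    [1.5,0,0.2],
    [2.0,0,0.2],
    [2.0,0,0.2],
  ],
  turn=[0,0,0,0,0],
  hand=[0.65,0.65,0.65,0.65,0.65],
)

```text
clock: 16.9
eef_pos: [0.5923, -0.0322, 0.0758]
tool_rot: [0.075, 0.997, 0.0, 0.006]
ft_force: [-1.5, 0.8, -1.4]
grip_width: 0.0298
```

```bash
python3 bar.py
```

```text
16.9 [ 0.592 -0.032  0.076] toolY yaw 1.422 f [-1.492  0.85  -1.415] w 0.02975983845161969 q [-0.054  0.502  0.022  1.079  0.     0.095]
eef oven [-0.002  0.01   0.076]
side bar 47 (array([41.6,  7.5]), array([96.2, 10. ]), 89.9, 47, np.float64(0.1186)) [ 0.037 -0.041  0.107] [0.047 0.056 0.122]
```

The fingers slipped again, but the tray did slide 1–2 mm: under a roughly 64 N press, about 27 N was enough to move it. So friction works, and I'll repeat it with smaller pulls and the press kept up.

Call:
arm_command(
  translation=[
    [0,0,-4],
    [-1,0,-4.3],
    [-3.5,0,-4],
    [-5.4,0,-4],
    [-5.4,0,-4],
  ],
  turn=[0,0,0,0,0],
  hand=[0.65,0.65,0.65,0.65,0.65],
)

```text
clock: 17.42
eef_pos: [0.6426, -0.04, 0.1055]
tool_rot: [0.074, 0.997, -0.0, -0.003]
ft_force: [-1.4, -0.1, 0.4]
grip_width: 0.03
```

Call:
arm_command(
  translation=[
    [0,0,1.5],
    [0,0,2.2],
    [0.2,0,2.8],
    [0.4,0,3.3],
    [0.6,0,3.6],
  ],
  turn=[0,0,0,0,0],
  hand=[0.65,0.65,0.65,0.65,0.65],
)

```text
clock: 17.83
eef_pos: [0.6441, -0.0399, 0.0981]
tool_rot: [0.074, 0.997, -0.0, 0.015]
ft_force: [-26.7, -0.6, 109.7]
grip_width: 0.0299
```

Call:
arm_command(
  translation=[
    [0.4,0,-0.5],
    [0.8,0,-0.5],
    [1.2,0,-0.4],
    [1.6,0,-0.3],
  ],
  turn=[0,0,0,0],
  hand=[0.65,0.65,0.65,0.65],
)

```text
clock: 18.17
eef_pos: [0.6436, -0.0398, 0.099]
tool_rot: [0.075, 0.997, -0.002, 0.029]
ft_force: [21.7, -6.6, 60.0]
grip_width: 0.0301
```

Call:
arm_command(
  translation=[
    [0.3,0,0.2],
    [0.6,0,0.4],
    [0.9,0,0.5],
  ],
  turn=[0,0,0],
  hand=[0.65,0.65,0.65],
)

```text
clock: 18.42
eef_pos: [0.6435, -0.0398, 0.099]
tool_rot: [0.075, 0.996, -0.002, 0.038]
ft_force: [27.5, -8.0, 68.2]
grip_width: 0.0302
```

Call:
arm_command(
  translation=[
    [0.2,0,0.1],
    [0.4,0,0.2],
    [0.4,0,0.2],
  ],
  turn=[0,0,0],
  hand=[0.65,0.65,0.65],
)

```text
clock: 18.67
eef_pos: [0.643, -0.0397, 0.0991]
tool_rot: [0.075, 0.996, -0.002, 0.042]
ft_force: [27.8, -8.5, 69.3]
grip_width: 0.0299
```

```bash
python3 bar.py
```

```text
18.6667 [ 0.643 -0.04   0.099] toolY yaw 1.42 f [27.817 -8.548 69.314] w 0.029936391679413255 q [-0.059  0.522  0.116  1.081 -0.006  0.092]
eef oven [0.049 0.01  0.099]
side bar 40 (array([38.5,  5.6]), array([ 9.6, 95.4]), 2.2, 40, np.float64(0.1184)) [ 0.035 -0.042  0.106] [0.045 0.053 0.122]
```

Call:
arm_command(
  translation=[
    [0.2,0,0.1],
    [0.4,0,0.2],
    [0.6,0,0.3],
    [0.6,0,0.3],
    [0.6,0,0.3],
  ],
  turn=[0,0,0,0,0],
  hand=[0.65,0.65,0.65,0.65,0.65],
)

```text
clock: 19.18
eef_pos: [0.6399, -0.0392, 0.0995]
tool_rot: [0.075, 0.996, -0.002, 0.045]
ft_force: [25.8, -9.3, 80.4]
grip_width: 0.0298
```

```bash
python3 bar.py
```

```text
19.1833 [ 0.64  -0.039  0.099] toolY yaw 1.42 f [25.78  -9.255 80.387] w 0.029832105511980025 q [-0.058  0.51   0.098  1.068 -0.006  0.093]
eef oven [0.046 0.01  0.099]
side bar 31 (array([ 37.6, -33.5]), array([10.1, 19.4]), 1.7, 31, np.float64(0.1176)) [ 0.033 -0.043  0.107] [ 0.043 -0.024  0.122]
```

Call:
arm_command(
  translation=[
    [0.2,0,0],
    [0.4,0,0.1],
    [0.6,0,0.1],
    [0.6,0,0.1],
    [0.6,0,0.1],
  ],
  turn=[0,0,0,0,0],
  hand=[0.65,0.65,0.65,0.65,0.65],
)

```text
clock: 19.7
eef_pos: [0.6346, -0.0383, 0.0997]
tool_rot: [0.075, 0.996, -0.002, 0.046]
ft_force: [24.3, -9.1, 87.5]
grip_width: 0.0297
```

```bash
python3 bar.py
```

```text
19.7 [ 0.635 -0.038  0.1  ] toolY yaw 1.42 f [24.278 -9.087 87.459] w 0.029716201157031004 q [-0.057  0.499  0.079  1.059 -0.006  0.094]
eef oven [0.041 0.01  0.1  ]
side bar 31 (array([ 32.6, -32. ]), array([ 9.6, 17.5]), 0.9, 31, np.float64(0.1183)) [ 0.028 -0.041  0.106] [ 0.037 -0.023  0.122]
```

The tray is now moving with the fingers; the bar is at 33 mm. I'll keep pulling.

Call:
arm_command(
  translation=[
    [0.3,0,0],
    [0.6,0,0],
    [0.9,0,0],
    [1.2,0,0],
    [1.2,0,0],
  ],
  turn=[0,0,0,0,0],
  hand=[0.65,0.65,0.65,0.65,0.65],
)

```text
clock: 20.22
eef_pos: [0.5954, -0.0319, 0.0781]
tool_rot: [0.075, 0.997, 0.0, 0.015]
ft_force: [-2.0, 1.2, -2.8]
grip_width: 0.0296
```

```bash
python3 bar.py
```

```text
20.2167 [ 0.595 -0.032  0.078] toolY yaw 1.422 f [-1.962  1.176 -2.762] w 0.029578741625278702 q [-0.054  0.492  0.012  1.061 -0.     0.096]
eef oven [0.001 0.011 0.078]
side bar 44 (array([39.9,  7.6]), array([96.6,  9.2]), 89.3, 44, np.float64(0.1184)) [ 0.035 -0.041  0.107] [0.045 0.056 0.121]
```

Call:
arm_command(
  translation=[
    [0,0,-4],
    [-1,0,-4.3],
    [-3.5,0,-4.3],
    [-5.0,0,-4],
    [-5.0,0,-3.5],
  ],
  turn=[0,0,0,0,0],
  hand=[0.65,0.65,0.65,0.65,0.65],
)

```text
clock: 20.73
eef_pos: [0.6344, -0.0386, 0.099]
tool_rot: [0.074, 0.997, -0.0, -0.001]
ft_force: [-5.5, -0.3, 36.0]
grip_width: 0.0299
```

Call:
arm_command(
  translation=[
    [0,0,0.5],
    [0,0,1.0],
    [0,0,1.2],
    [0,0,1.2],
  ],
  turn=[0,0,0,0],
  hand=[0.65,0.65,0.65,0.65],
)

```text
clock: 21.07
eef_pos: [0.6348, -0.0387, 0.0988]
tool_rot: [0.074, 0.997, -0.0, 0.005]
ft_force: [-14.2, 0.3, 54.0]
grip_width: 0.0301
```

Call:
arm_command(
  translation=[
    [0.2,0,0],
    [0.4,0,0],
    [0.6,0,0],
    [0.8,0,0],
    [0.8,0,0],
  ],
  turn=[0,0,0,0,0],
  hand=[0.65,0.65,0.65,0.65,0.65],
)

```text
clock: 21.48
eef_pos: [0.6347, -0.0387, 0.0989]
tool_rot: [0.075, 0.997, -0.001, 0.012]
ft_force: [4.8, -2.3, 39.5]
grip_width: 0.0299
```

Call:
arm_command(
  translation=[
    [0.1,0,0],
    [0.2,0,0],
    [0.3,0,0],
    [0.3,0,0],
  ],
  turn=[0,0,0,0],
  hand=[0.65,0.65,0.65,0.65],
)

```text
clock: 21.82
eef_pos: [0.6346, -0.0387, 0.099]
tool_rot: [0.075, 0.997, -0.001, 0.015]
ft_force: [10.6, -3.6, 36.1]
grip_width: 0.03
```

```bash
python3 bar.py
```

```text
21.8167 [ 0.635 -0.039  0.099] toolY yaw 1.421 f [10.611 -3.591 36.096] w 0.02997692165201179 q [-0.06   0.548  0.165  1.157 -0.002  0.09 ]
eef oven [0.041 0.01  0.099]
side bar 33 (array([ 38.3, -32.6]), array([16.2,  9.6]), 80.2, 33, np.float64(0.118)) [ 0.035 -0.041  0.107] [ 0.044 -0.024  0.122]
```

Call:
arm_command(
  translation=[
    [0.1,0,-0.1],
    [0.2,0,-0.2],
    [0.3,0,-0.2],
  ],
  turn=[0,0,0],
  hand=[0.65,0.65,0.65],
)

```text
clock: 22.17
eef_pos: [0.6309, -0.0379, 0.099]
tool_rot: [0.075, 0.997, -0.001, 0.014]
ft_force: [14.9, -3.9, 27.3]
grip_width: 0.0299
```

Call:
arm_command(
  translation=[
    [0.1,0,0],
    [0.2,0,0],
    [0.3,0,0],
  ],
  turn=[0,0,0],
  hand=[0.65,0.65,0.65],
)

```text
clock: 22.42
eef_pos: [0.625, -0.0368, 0.0976]
tool_rot: [0.074, 0.997, -0.0, 0.01]
ft_force: [0.8, -0.1, 18.0]
grip_width: 0.03
```

```bash
python3 bar.py
```

```text
22.4167 [ 0.625 -0.037  0.098] toolY yaw 1.422 f [ 0.789 -0.11  17.978] w 0.030011299689529362 q [-0.058  0.538  0.144  1.156 -0.001  0.09 ]
eef oven [0.031 0.01  0.098]
side bar 32 (array([ 39.4, -32.5]), array([18. ,  9.3]), 88.5, 32, np.float64(0.1187)) [ 0.035 -0.042  0.109] [ 0.044 -0.024  0.122]
```

Low-force dragging slips too. Hooking from behind needs the finger centre at about 56 mm, and the neck then just grazes the roof edge. That's acceptable at light force, so I'll go that deep and slide down behind the bar.

Call:
arm_command(
  translation=[
    [0,0,-2],
    [0,0,-2.7],
    [-1.3,0,-2.7],
    [-2.5,0,-2.7],
    [-2.5,0,-2.7],
  ],
  turn=[0,0,0,0,0],
  hand=[0.65,0.65,0.65,0.65,0.65],
)

```text
clock: 22.93
eef_pos: [0.6407, -0.0396, 0.1146]
tool_rot: [0.074, 0.997, -0.0, -0.002]
ft_force: [0.0, 0.4, 0.9]
grip_width: 0.0301
```

```bash
python3 bar.py
python3 - <<'E'
from h import *
go(world([.0565,.0095,.103],O),-.145+np.pi/2)
E
```

```text
22.9333 [ 0.641 -0.04   0.115] toolY yaw 1.422 f [0.027 0.375 0.862] w 0.030092406497052054 q [-0.062  0.579  0.259  1.256 -0.     0.087]
eef oven [0.047 0.01  0.115]
side bar 40 (array([39.7,  7.1]), array([96.6,  8.9]), 89.4, 40, np.float64(0.1185)) [ 0.035 -0.041  0.106] [0.044 0.055 0.122]
-> [ 0.65  -0.041  0.103] shift [-1.14 -0.01  1.17] turn -0.004
```

Call:
arm_command(
  translation=[
    [-0.5,0,0],
    [-1.15,0,0],
    [-1.15,0,0.5],
    [-1.15,0,1.1],
    [-1.15,0,1.3],
  ],
  turn=[0,0,0,0,0],
  hand=[0.65,0.65,0.65,0.65,0.65],
)

```text
clock: 23.45
eef_pos: [0.6519, -0.0411, 0.1089]
tool_rot: [0.074, 0.997, 0.0, 0.001]
ft_force: [-10.4, 2.0, 19.2]
grip_width: 0.0301
```

Call:
arm_command(
  translation=[
    [0.1,0,-0.4],
    [0.2,0,-0.4],
    [0.2,0,0.2],
    [0.2,0,0.7],
  ],
  turn=[0,0,0,0],
  hand=[0.65,0.65,0.65,0.65],
)

```text
clock: 23.78
eef_pos: [0.6504, -0.041, 0.0969]
tool_rot: [0.074, 0.997, -0.0, -0.0]
ft_force: [-0.2, 0.8, -1.0]
grip_width: 0.0295
```

Call:
arm_command(
  translation=[
    [0,0,0.4],
    [0,0,0.8],
    [0,0,0.8],
  ],
  turn=[0,0,0],
  hand=[0.65,0.65,0.65],
)

```text
clock: 24.03
eef_pos: [0.6508, -0.0408, 0.0907]
tool_rot: [0.074, 0.997, 0.0, 0.0]
ft_force: [-3.7, 0.1, 8.0]
grip_width: 0.0296
```

Call:
arm_command(
  translation=[
    [0.15,0,0.1],
    [0.3,0,0.3],
    [0.6,0,0.5],
    [0.9,0,0.7],
    [1.2,0,0.8],
  ],
  turn=[0,0,0,0,0],
  hand=[0.65,0.65,0.65,0.65,0.65],
)

```text
clock: 24.45
eef_pos: [0.6448, -0.0401, 0.0844]
tool_rot: [0.074, 0.997, -0.0, 0.007]
ft_force: [9.1, -0.6, 7.8]
grip_width: 0.0301
```

```bash
python3 bar.py
```

```text
24.45 [ 0.645 -0.04   0.084] toolY yaw 1.422 f [ 9.12  -0.568  7.784] w 0.03008648470891666 q [-0.062  0.593  0.202  1.167 -0.001  0.087]
eef oven [0.051 0.01  0.084]
side bar 54 (array([32.9,  6.9]), array([96.9,  9.8]), 89.7, 54, np.float64(0.1191)) [ 0.028 -0.042  0.106] [0.038 0.055 0.121]
```

Hooked: the bar moved to 33 mm. I'll draw the tray out.

Call:
arm_command(
  translation=[
    [1.0,0,0.1],
    [2.0,0,0.1],
    [3.0,0,0.1],
    [4.0,0,0.1],
    [5.0,0,0.1],
  ],
  turn=[0,0,0,0,0],
  hand=[0.65,0.65,0.65,0.65,0.65],
)

```text
clock: 24.97
eef_pos: [0.5951, -0.0326, 0.0835]
tool_rot: [0.074, 0.997, -0.0, 0.006]
ft_force: [8.5, -1.9, 7.8]
grip_width: 0.0294
```

```bash
python3 bar.py
```

```text
24.9667 [ 0.595 -0.033  0.083] toolY yaw 1.422 f [ 8.476 -1.943  7.779] w 0.029437905811611532 q [-0.054  0.499  0.039  1.098 -0.001  0.095]
eef oven [0.001 0.01  0.083]
side bar 78 (array([18.4,  7.7]), array([97.4, 81.5]), 89.4, 78, np.float64(0.1184)) [-0.022 -0.041  0.107] [0.06  0.057 0.122]
```

Call:
arm_command(
  translation=[
    [1.1,0,0],
    [2.2,0,0],
    [3.3,0,0],
    [4.4,0,0],
    [5.5,0,0],
  ],
  turn=[0,0,0,0,0],
  hand=[0.65,0.65,0.65,0.65,0.65],
)

```text
clock: 25.48
eef_pos: [0.539, -0.0242, 0.0822]
tool_rot: [0.074, 0.997, -0.0, 0.004]
ft_force: [8.4, -0.9, 5.2]
grip_width: 0.0298
```

Call:
arm_command(
  translation=[
    [1.1,0,0],
    [2.2,0,0],
    [3.3,0,0],
    [4.2,0,0],
    [4.7,0,0],
  ],
  turn=[0,0,0,0,0],
  hand=[0.65,0.65,0.65,0.65,0.65],
)

```text
clock: 25.9
eef_pos: [0.4917, -0.0171, 0.0821]
tool_rot: [0.074, 0.997, -0.0, 0.004]
ft_force: [7.4, -0.8, 4.7]
grip_width: 0.0297
```

```bash
cat > tray.py <<'E'
from h import *
st(); print("eef oven",oven(get_obs()["eef_pos"],O))
L={}
for c in("side","top"):
    im,D=camera(c); save("tr_"+c,im); P=oven(cloud(c,D),O)
    Q=P[(P[:,0]<.04)&(P[:,0]>-.16)&(abs(P[:,1])<.1)&(P[:,2]>.150)&(P[:,2]<.163)]; 
    if len(Q)>3: print(c,"stub top",len(Q),rect(Q))
    Q=P[(P[:,0]<.07)&(P[:,0]>-.16)&(abs(P[:,1])<.1)&(P[:,2]>.115)&(P[:,2]<.126)]
    if len(Q)>3: print(c,"mould/bar top",len(Q),rect(Q))
    L[c]=spot_point(c,"stub_top")[:1]+spot_point(c,"pull_bar")[:1]; print([(x["location"],x["conf"]) for x in L[c]])
if len(L["side"])==2==len(L["top"]):
    for i in(0,1):
        p,e=tri(("side",L["side"][i]["location"]),("top",L["top"][i]["location"])); print(p,e,oven(p,O))
E
python3 tray.py
```

```text
25.9 [ 0.492 -0.017  0.082] toolY yaw 1.422 f [ 7.393 -0.828  4.717] w 0.029714526908046043 q [-0.034  0.318 -0.248  0.997 -0.001  0.115]
eef oven [-0.104  0.01   0.082]
side stub top 114 (array([-68.8,  -9.6]), array([112.9,  28.7]), 26.3, 114, np.float64(0.1591))
side mould/bar top 791 (array([-38.7,  16.6]), array([201.6, 177. ]), 79.2, 791, np.float64(0.1226))
[([205.5, 324.5], 0.68), ([220.2, 288.9], 0.77)]
top mould/bar top 159 (array([ 14.3, -29.4]), array([ 39.5, 172.3]), 25.3, 159, np.float64(0.1213))
[([174.9, 436.9], 0.72)]
```

Call:
arm_command(
  translation=[
    [-0.5,0,0],
    [-0.7,0,0],
    [-0.7,0,-3.5],
    [-0.7,0,-7],
    [-0.7,0,-10.5],
  ],
  turn=[0,0,0,0,0],
  hand=[0.65,0.65,0.65,0.65,0.65],
)

```text
clock: 26.62
eef_pos: [0.4931, -0.0177, 0.1849]
tool_rot: [0.074, 0.997, -0.0, -0.004]
ft_force: [0.1, 0.1, -0.0]
grip_width: 0.0298
```

Call:
arm_command(
  translation=[
    [1,4,-2],
    [2,8,-2],
    [3,11.5,-2],
    [4,15,-2],
    [4,15,-2],
  ],
  turn=[0,0,0,0,0],
  hand=[0.45,0.45,0.45,0.45,0.45],
)

```text
clock: 27.03
eef_pos: [0.476, 0.1417, 0.2046]
tool_rot: [0.071, 0.997, 0.001, -0.002]
ft_force: [0.1, -1.1, 0.5]
grip_width: 0.0467
```

```bash
python3 tray.py; python3 -c "
import cv2,numpy as np
a=cv2.imread('pics/tr_side.png')[120:320,220:420];b=cv2.imread('pics/tr_top.png')[120:320,240:440]
cv2.imwrite('pics/c7.png',cv2.resize(np.hstack([a,b]),None,fx=2,fy=2))"
```

```text
27.0333 [0.476 0.142 0.205] toolY yaw 1.429 f [ 0.076 -1.077  0.495] w 0.046712738266743756 q [ 0.288  0.24  -0.016  1.318  0.003  0.429]
eef oven [-0.142  0.165  0.205]
side stub top 101 (array([-32.7,   9.3]), array([25.6, 23.7]), 89.4, 101, np.float64(0.1592))
side mould/bar top 829 (array([-45.2,  11.3]), array([201.3, 172. ]), 82.6, 829, np.float64(0.1225))
[([204.9, 326.4], 0.62), ([219.2, 289.6], 0.7)]
top stub top 93 (array([-31.4,   9.7]), array([23.8, 24.3]), 89.1, 93, np.float64(0.1581))
top mould/bar top 933 (array([-24.2, -12. ]), array([122.5, 238.8]), 68.0, 933, np.float64(0.1211))
[([211.2, 341.4], 0.66), ([244.2, 328.4], 0.93)]
[ 0.56  -0.039  0.172] 2.283028868596259e-05 [-0.033 -0.002  0.172]
[ 0.477 -0.009  0.108] 0.006998642890502157 [-0.12   0.017  0.108]
```

View pics/c7.png

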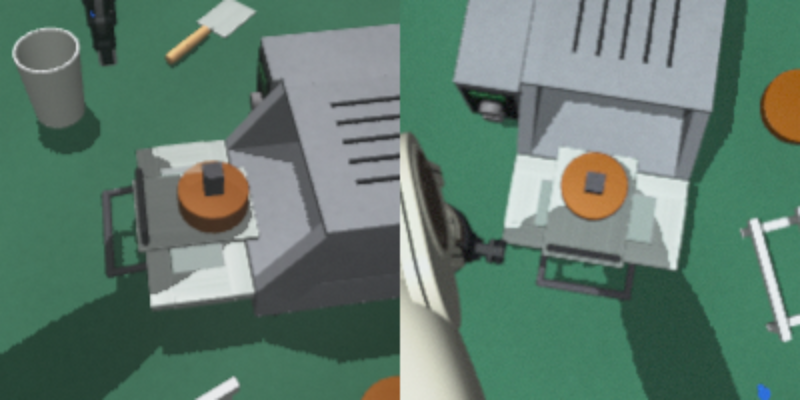

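The stub shows at about (212,180) left and (595,183) right, with the tray square on the open door. Both depth views put the stub at oven (-32, 9.5) mm with its top at z 0.158–0.159, as it should be. I'll grasp it.

```bash
python3 -c "
from h import *
go(world([-.032,.0095,.2046],O),-.145+np.pi/2)"
```

```text
-> [ 0.563 -0.028  0.205] shift [-10.85 -14.9    0.06] turn -0.006
```

Call:
arm_command(
  translation=[
    [-2.2,-3.0,0],
    [-4.4,-6,0],
    [-6.6,-9,0],
    [-8.8,-12,0],
    [-10.9,-14.9,0],
  ],
  turn=[0,0,0,0,0],
  hand=[0.35,0.35,0.35,0.35,0.35],
)

```text
clock: 27.75
eef_pos: [0.5641, -0.0304, 0.2059]
tool_rot: [0.076, 0.997, -0.0, -0.0]
ft_force: [0.7, -0.1, 0.7]
grip_width: 0.0554
```

Call:
arm_command(
  translation=[
    [0,0,1],
    [0,0,3],
    [0,0,5],
    [0,0,6],
    [0,0,6],
  ],
  turn=[0,0,0,0,0],
  hand=[0.35,0.35,0.35,0.35,0.35],
)

```text
clock: 28.17
eef_pos: [0.5612, -0.0279, 0.1429]
tool_rot: [0.075, 0.997, -0.0, -0.003]
ft_force: [-0.2, 0.2, 0.2]
grip_width: 0.0557
```

```bash
python3 -c "
from h import *
st();go(world([-.032,.0095,.106],O),-.145+np.pi/2)"
```

```text
28.1667 [ 0.561 -0.028  0.143] toolY yaw 1.42 f [-0.158  0.18   0.249] w 0.055682973771022846 q [-0.05   0.405  0.053  1.225  0.     0.101]
-> [ 0.563 -0.028  0.106] shift [-0.18 -0.03  3.68] turn -0.006
```

Call:
arm_command(
  translation=[
    [-0.1,0,2],
    [-0.1,0,3.7],
    [-0.1,0,3.7],
    [-0.1,0,3.7],
    [-0.1,0,3.7],
  ],
  turn=[0,0,0,0,0],
  hand=[0.35,0.35,0.35,1,1],
)

```text
clock: 28.58
eef_pos: [0.5656, -0.0272, 0.1105]
tool_rot: [0.074, 0.997, 0.0, 0.001]
ft_force: [1.0, 0.2, 0.2]
grip_width: 0.0324
```

Call:
arm_command(
  translation=[
    [0,0,0],
    [0,0,0],
    [0,0,0],
    [0,0,0],
  ],
  turn=[0,0,0,0],
  hand=[1,1,1,1],
)

```text
clock: 28.92
eef_pos: [0.5661, -0.0279, 0.1111]
tool_rot: [0.074, 0.997, -0.001, 0.002]
ft_force: [-1.1, -3.4, 7.0]
grip_width: 0.023
```

Call:
arm_command(
  translation=[
    [0,0,-1],
    [0,0,-2.2],
    [0,0,-3.5],
    [0,0,-5],
    [0,0,-6],
  ],
  turn=[0,0,0,0,0],
  hand=[1,1,1,1,1],
)

```text
clock: 29.33
eef_pos: [0.5642, -0.0266, 0.1693]
tool_rot: [0.074, 0.997, 0.0, -0.001]
ft_force: [0.9, 0.3, -7.1]
grip_width: 0.0228
```

Run:
```python
from h import *
st(); e=get_obs()["eef_pos"]
P=oven(cloud('side',camera('side')[1]),O); q=P-oven(e,O)
# tray plate plane and bar in oven axes relative to eef
k=q[(q[:,2]>-.03)&(q[:,2]<-.015)&(abs(q[:,0]+.03)<.08)&(abs(q[:,1])<.06)]
print("plate",len(k),k.min(0),k.max(0)); A=np.c_[k[:,:2],np.ones(len(k))]; print("plane",np.linalg.lstsq(A,k[:,2],rcond=None)[0])
go(np.array([.4752,-.3007,e[2]]),.253+np.pi/2)
```

```text
29.3333 [ 0.564 -0.027  0.169] toolY yaw 1.422 f [ 0.863  0.279 -7.085] w 0.022818285513352212 q [-0.048  0.391  0.103  1.284  0.001  0.101]
plate 1169 [-0.103 -0.056 -0.029] [ 0.047  0.056 -0.015]
plane [-0.001  0.008 -0.023]
-> [ 0.475 -0.301  0.169] shift [  4.88 -28.43   0.18] turn -0.402
```

The tray is lifted and level: plane slopes are 0.001 and 0.008, and the load is 7 N. I'll carry it to the stand.

Call:
arm_command(
  translation=[
    [0.3,-1.5,0],
    [0.8,-4.2,0],
    [1.3,-7.2,0],
    [1.8,-10.4,0],
    [2.3,-13.8,0],
  ],
  turn=[-0.06,-0.15,-0.24,-0.33,-0.4],
  hand=[1,1,1,1,1],
)

```text
clock: 29.8
eef_pos: [0.5204, -0.1603, 0.1678]
tool_rot: [-0.128, 0.992, 0.001, -0.001]
ft_force: [0.4, -0.4, -7.8]
grip_width: 0.023
```

```bash
python3 -c "
from h import *
st();go(np.array([.4781,-.3005,.165]),.253+np.pi/2)"
```

```text
29.8 [ 0.52  -0.16   0.168] toolY yaw 1.828 f [ 0.375 -0.365 -7.778] w 0.02295869398697892 q [-0.299  0.353  0.042  1.263  0.001 -0.556]
-> [ 0.478 -0.3    0.165] shift [  7.66 -12.49   0.27] turn 0.004
```

Call:
arm_command(
  translation=[
    [1.9,-3.0,0],
    [3.8,-6.2,0],
    [5.6,-9.2,0],
    [7.0,-11.5,0],
    [7.6,-12.4,0],
  ],
  turn=[0,0,0,0,0],
  hand=[1,1,1,1,1],
)

```text
clock: 30.22
eef_pos: [0.4768, -0.3027, 0.1678]
tool_rot: [-0.123, 0.992, -0.0, -0.001]
ft_force: [-0.3, -0.3, -6.7]
grip_width: 0.0226
```

Call:
arm_command(
  translation=[
    [0,0,0],
    [0,0,1],
    [0,0,2.5],
    [0,0,4],
    [0,0,4.5],
  ],
  turn=[0,0,0,0,0],
  hand=[1,1,1,1,1],
)

```text
clock: 30.63
eef_pos: [0.4774, -0.2963, 0.1204]
tool_rot: [-0.126, 0.992, 0.002, -0.002]
ft_force: [-1.5, 1.4, -7.8]
grip_width: 0.0223
```

Run:
```python
from h import *
st();go(np.array([.4781,-.3005,.0995]),.253+np.pi/2)
e=np.array(get_obs()["eef_pos"])
for c in("side","top"):
    P=cloud(c,camera(c)[1]); 
    k=P[(abs(P[:,2]-(e[2]-.023))<.005)&(np.linalg.norm(P[:,:2]-e[:2],axis=1)<.13)]
    print(c,len(k),rect(k))
```

```text
30.6333 [ 0.477 -0.296  0.12 ] toolY yaw 1.824 f [-1.481  1.389 -7.764] w 0.022336557260320706 q [-0.556  0.421  0.016  1.172  0.001 -0.809]
-> [ 0.478 -0.3    0.1  ] shift [ 0.03 -0.44  2.08] turn 0.0
side 2043 (array([ 449.5, -302.5]), array([149.5, 111.9]), 14.7, 2043, np.float64(0.0962))
top 1054 (array([ 451.5, -302.8]), array([152.2, 112.9]), 14.7, 1054, np.float64(0.0962))
```

Call:
arm_command(
  translation=[
    [0,-0.4,0],
    [0,-0.4,0.7],
    [0,-0.4,1.4],
    [0,-0.4,1.8],
    [0,-0.4,2.0],
  ],
  turn=[0,0,0,0,0],
  hand=[1,1,1,1,1],
)

```text
clock: 31.15
eef_pos: [0.4791, -0.3027, 0.1029]
tool_rot: [-0.125, 0.992, 0.001, -0.001]
ft_force: [-0.5, -0.0, -7.0]
grip_width: 0.0226
```

Call:
arm_command(
  translation=[
    [0,0,0],
    [0,0,0],
  ],
  turn=[0,0],
  hand=[1,1],
)

```text
clock: 31.32
eef_pos: [0.4796, -0.3031, 0.1038]
tool_rot: [-0.125, 0.992, 0.0, -0.0]
ft_force: [-0.2, 1.5, -7.1]
grip_width: 0.023
```

Call:
arm_command(
  translation=[
    [0,0.1,0.2],
    [0,0.1,0.4],
    [0,0.1,0.4],
    [0,0.1,0.4],
  ],
  turn=[0,0,0,0],
  hand=[1,1,1,1],
)

```text
clock: 31.65
eef_pos: [0.48, -0.3023, 0.1011]
tool_rot: [-0.125, 0.992, -0.0, 0.001]
ft_force: [-1.0, 1.5, 1.1]
grip_width: 0.0229
```

Weight is off, so the tray is on the rails. I'll release, lift and check.

Call:
arm_command(
  translation=[
    [0,0,0],
    [0,0,0],
    [0,0,0],
    [0,0,0],
    [0,0,-2],
  ],
  turn=[0,0,0,0,0],
  hand=[0.5,0.4,0.4,0.4,0.4],
)

```text
clock: 32.07
eef_pos: [0.4773, -0.3008, 0.1165]
tool_rot: [-0.125, 0.992, 0.002, -0.003]
ft_force: [0.1, 0.2, -0.9]
grip_width: 0.0512
```

Call:
arm_command(
  translation=[
    [0,0,-3.5],
    [0,0,-7],
    [0,1.5,-10],
    [0,5,-10],
    [0,8,-10],
  ],
  turn=[0,0,0,0,0],
  hand=[0.5,0.5,0.5,0.5,0.5],
)

```text
clock: 32.48
eef_pos: [0.4611, -0.225, 0.2227]
tool_rot: [-0.124, 0.992, -0.002, 0.003]
ft_force: [-0.4, 0.1, -1.2]
grip_width: 0.0429
```

```bash
cat > placed.py <<'E'
from h import *
for c in("side","top"):
    P=cloud(c,camera(c)[1]); k=P[(abs(P[:,2]-.0765)<.0045)&(np.linalg.norm(P[:,:2]-[.451,-.307],axis=1)<.11)]
    A=np.c_[k[:,:2],np.ones(len(k))]; print(c,len(k),rect(k),"slope",np.linalg.lstsq(A,k[:,2],rcond=None)[0][:2])
E
python3 placed.py; python3 -c "
from h import *
p=dh(2.18); st(); print(p); go(np.array([p[0],p[1],.2]),-.145)"
```

```text
side 2115 (array([ 451.2, -308.7]), array([167.7, 112. ]), 14.2, 2115, np.float64(0.0768)) slope [ 0.001 -0.001]
top 519 (array([ 451.1, -308.5]), array([167.3, 108.9]), 14.1, 519, np.float64(0.0765)) slope [ 0.    -0.001]
32.5833 [ 0.459 -0.222  0.221] toolY yaw 1.825 f [ 0.458 -0.971  0.299] w 0.04260938489487619 q [-0.451  0.256  0.048  1.362  0.001 -0.705]
[ 0.425 -0.018  0.065]
-> [ 0.425 -0.018  0.2  ] shift [-1.84 20.57  2.12] turn -1.171
```

The tray is on the rails, centred to about 2 mm, level, with yaw 14.2° against the stand's 14.5°. Next, the door.

Call:
arm_command(
  translation=[
    [-0.3,3,0],
    [-0.6,6.5,0],
    [-1,10,0],
    [-1.4,13.5,0],
    [-1.6,17,0],
  ],
  turn=[-0.12,-0.24,-0.36,-0.48,-0.6],
  hand=[0.6,0.6,0.6,0.6,0.6],
)

```text
clock: 33.0
eef_pos: [0.4332, -0.0552, 0.22]
tool_rot: [-0.415, 0.91, -0.0, 0.0]
ft_force: [0.8, -0.3, -0.5]
grip_width: 0.0343
```

Call:
arm_command(
  translation=[
    [0,0,0],
    [0,0,0],
    [0,0,0],
    [0,0,0],
    [0,0,0],
  ],
  turn=[-0.12,-0.24,-0.36,-0.48,-0.571],
  hand=[0.6,0.6,0.6,0.6,0.6],
)

```text
clock: 33.42
eef_pos: [0.4335, -0.0563, 0.22]
tool_rot: [-0.655, 0.756, -0.0, 0.0]
ft_force: [-0.6, 0.0, 0.8]
grip_width: 0.0343
```

Run:
```python
from h import *
st(); p=np.array(dh(2.18)); p[2]=.019; go(p,-.145)
P=oven(cloud('side',camera('side')[1]),O)
Q=P[(P[:,0]<-.02)&(P[:,0]>-.12)&(abs(P[:,1])<.115)&(P[:,2]>.05)&(P[:,2]<.12)]; print("door",np.polyfit(Q[:,0],Q[:,2],1))
Q=P[(P[:,0]<-.15)&(P[:,0]>-.2)&(abs(P[:,1])<.05)&(P[:,2]>.055)&(P[:,2]<.085)]; print("handle",len(Q),rect(Q))
```

```text
33.4167 [ 0.433 -0.056  0.22 ] toolY yaw 2.999 f [-0.576  0.002  0.752] w 0.03425150468063229 q [-0.129  0.112 -0.133  1.325 -0.    -1.557]
-> [ 0.425 -0.018  0.019] shift [-3.69  1.42 20.1 ] turn 0.002
door [0.    0.082]
handle 158 (array([-169.2,    0.1]), array([12.2, 99.6]), 0.1, 158, np.float64(0.072))
```

Call:
arm_command(
  translation=[
    [-2,0.8,0],
    [-3.7,1.4,2],
    [-3.7,1.4,6],
    [-3.7,1.4,10],
    [-3.7,1.4,13],
  ],
  turn=[0,0,0,0,0],
  hand=[0.6,0.6,0.6,0.6,0.6],
)

```text
clock: 33.88
eef_pos: [0.4239, -0.0174, 0.0878]
tool_rot: [-0.652, 0.758, 0.0, -0.0]
ft_force: [1.1, -0.4, -1.0]
grip_width: 0.034
```

Run:
```python
from h import *
st(); p=np.array(dh(2.18)); p[2]=.021; go(p,-.145)
```

```text
33.8833 [ 0.424 -0.017  0.088] toolY yaw 2.991 f [ 1.072 -0.448 -0.977] w 0.03397047684106082 q [-0.041  0.196 -0.4    0.976 -0.    -1.461]
-> [ 0.425 -0.018  0.021] shift [ 0.04 -0.09  6.68] turn -0.005
```

Call:
arm_command(
  translation=[
    [0,-0.1,3],
    [0,-0.1,6],
    [0,-0.1,6.5],
    [0,-0.1,6.5],
    [0,-0.1,6.5],
  ],
  turn=[0,0,0,0,0],
  hand=[0.6,0.6,0.6,1,1],
)

```text
clock: 34.3
eef_pos: [0.4271, -0.0179, 0.0258]
tool_rot: [-0.652, 0.758, -0.001, 0.001]
ft_force: [4.1, -1.6, -4.4]
grip_width: 0.0114
```

Call:
arm_command(
  translation=[
    [0,0,0],
    [0,0,0],
    [0,0,0],
  ],
  turn=[0,0,0],
  hand=[1,1,1],
)

```text
clock: 34.55
eef_pos: [0.427, -0.0179, 0.0263]
tool_rot: [-0.652, 0.758, -0.001, 0.001]
ft_force: [1.6, -2.2, -1.7]
grip_width: 0.0101
```

Run:
```python
from h import *
st(); m=R.from_quat([-.652,.758,0,0])
A=np.linspace(2.18,-.02,23); A=np.r_[A]
for j in range(0,len(A)-1,5):
    B=A[j:j+6]; print(round(B[0],2),[[float(round(v,1)) for v in m.inv().apply(dh(a)-dh(B[0]))*100] for a in B[1:]])
```

```text
34.55 [ 0.427 -0.018  0.026] toolY yaw 2.993 f [ 1.635 -2.165 -1.725] w 0.010119620593833815 q [-0.041  0.282 -0.48   0.805 -0.001 -1.463]
2.18 [[0.0, 0.1, -1.7], [-0.0, -0.0, -3.4], [-0.0, -0.3, -5.1], [-0.0, -0.8, -6.7], [-0.0, -1.4, -8.3]]
1.68 [[-0.0, -0.8, -1.5], [-0.0, -1.7, -3.0], [-0.0, -2.7, -4.3], [-0.0, -3.9, -5.5], [-0.0, -5.2, -6.7]]
1.18 [[-0.0, -1.4, -1.0], [-0.0, -2.9, -1.8], [-0.0, -4.5, -2.5], [-0.0, -6.1, -3.0], [-0.0, -7.8, -3.3]]
0.68 [[-0.0, -1.7, -0.2], [-0.0, -3.4, -0.2], [-0.0, -5.1, -0.0], [-0.0, -6.8, 0.3], [-0.0, -8.4, 0.8]]
0.18 [[-0.0, -1.6, 0.7], [-0.0, -3.1, 1.5]]
```

Call:
arm_command(
  translation=[
    [0,0.1,-1.7],
    [0,0,-3.4],
    [0,-0.3,-5.1],
    [0,-0.8,-6.7],
    [0,-1.4,-8.3],
  ],
  turn=[0,0,0,0,0],
  hand=[1,1,1,1,1],
)

```text
clock: 34.97
eef_pos: [0.4395, -0.0197, 0.1091]
tool_rot: [-0.653, 0.758, -0.0, 0.0]
ft_force: [5.5, -1.8, -10.4]
grip_width: 0.01
```

Call:
arm_command(
  translation=[
    [0,-0.8,-1.5],
    [0,-1.7,-3.0],
    [0,-2.7,-4.3],
    [0,-3.9,-5.5],
    [0,-5.2,-6.7],
  ],
  turn=[0,0,0,0,0],
  hand=[1,1,1,1,1],
)

```text
clock: 35.38
eef_pos: [0.4852, -0.0264, 0.1751]
tool_rot: [-0.653, 0.758, 0.004, -0.003]
ft_force: [-9.0, 1.6, -0.6]
grip_width: 0.0096
```

Call:
arm_command(
  translation=[
    [0,-1.4,-1.0],
    [0,-2.9,-1.8],
    [0,-4.5,-2.5],
    [0,-6.1,-3.0],
    [0,-7.8,-3.3],
  ],
  turn=[0,0,0,0,0],
  hand=[1,1,1,1,1],
)

```text
clock: 35.8
eef_pos: [0.5668, -0.0382, 0.2127]
tool_rot: [-0.653, 0.758, -0.0, 0.001]
ft_force: [-8.0, 1.8, 14.4]
grip_width: 0.0099
```

Call:
arm_command(
  translation=[
    [0,-1.7,-0.2],
    [0,-3.4,-0.2],
    [0,-5.1,0],
    [0,-6.8,0.3],
    [0,-8.4,0.8],
  ],
  turn=[0,0,0,0,0],
  hand=[1,1,1,1,1],
)

```text
clock: 36.22
eef_pos: [0.6516, -0.0506, 0.2036]
tool_rot: [-0.653, 0.758, -0.001, 0.002]
ft_force: [-2.4, 0.8, 2.9]
grip_width: 0.0096
```

Call:
arm_command(
  translation=[
    [0,-1.0,0.4],
    [0,-2,0.9],
    [0,-3.1,1.5],
    [0,-3.4,1.7],
    [0,-3.4,1.7],
  ],
  turn=[0,0,0,0,0],
  hand=[1,1,1,1,1],
)

```text
clock: 36.63
eef_pos: [0.6795, -0.0547, 0.1881]
tool_rot: [-0.653, 0.757, 0.003, -0.002]
ft_force: [-19.8, 3.7, 18.2]
grip_width: 0.0098
```

```bash
cat > door.py <<'E'
from h import *
st(); print("target handle",dh(0)); y=get_obs()
for c in("side","top"):
    P=oven(cloud(c,camera(c)[1]),O)
    for y0,y1 in((-.118,-.098),(.1,.118)):
        Q=P[(P[:,1]>y0)&(P[:,1]<y1)&(P[:,2]>.09)&(P[:,2]<.168)&(P[:,0]<.07)&(P[:,0]>-.06)]
        if len(Q)<30: continue
        a,b=np.polyfit(Q[:,2],Q[:,0],1); r=Q[:,0]-a*Q[:,2]-b; print(c,len(Q),"door angle",round(np.radians(35)-np.arctan(a),3),"rms",r.std())
    Q=P[(P[:,2]>.212)&(P[:,2]<.26)&(P[:,0]>.02)&(P[:,0]<.13)&(abs(P[:,1])<.06)&(abs(P[:,1])>.03)]
    if len(Q)>5: print(c,"bar",len(Q),np.median(Q,0))
E
python3 door.py
```

```text
36.6333 [ 0.68  -0.055  0.188] toolY yaw 2.994 f [-19.829   3.703  18.152] w 0.009751031895467574 q [-0.081  0.638  0.554  1.493  0.002 -1.504]
target handle [ 0.677 -0.055  0.228]
side 318 door angle 0.168 rms 0.016240716689807925
side 125 door angle 0.002 rms 0.0011351919684983794
side bar 83 [ 0.082 -0.045  0.234]
top 166 door angle 0.006 rms 0.001567290011623548
top bar 26 [0.084 0.057 0.233]
```

The door is shut: it reads 0.002 and 0.006 rad, and 20 N of stop force is felt. I'll release and retreat.

Call:
arm_command(
  translation=[
    [0,0.2,-0.1],
    [0,0.2,-0.1],
    [0,0.2,-0.1],
    [0,0.2,-0.3],
    [0,0.2,-2],
  ],
  turn=[0,0,0,0,0],
  hand=[0.45,0.45,0.45,0.45,0.45],
)

```text
clock: 37.15
eef_pos: [0.6811, -0.0559, 0.1993]
tool_rot: [-0.653, 0.758, 0.002, -0.002]
ft_force: [0.7, -0.1, -1.2]
grip_width: 0.047
```

Call:
arm_command(
  translation=[
    [0,0,-3],
    [0,0,-6.5],
    [0,3,-8],
    [0,7,-8],
    [0,11,-8],
  ],
  turn=[0,0,0,0,0],
  hand=[0.45,0.45,0.45,0.45,0.45],
)

```text
clock: 37.57
eef_pos: [0.5749, -0.0398, 0.2832]
tool_rot: [-0.653, 0.758, -0.001, 0.001]
ft_force: [0.3, -0.1, 0.6]
grip_width: 0.0467
```

Call:
arm_command(
  translation=[
    [2,4,0],
    [3,8,0],
    [3,11,0],
    [3,12,0],
    [3,12,0],
  ],
  turn=[0,0,0,0,0],
  hand=[0.45,0.45,0.45,0.45,0.45],
)

```text
clock: 37.98
eef_pos: [0.4489, -0.0515, 0.284]
tool_rot: [-0.652, 0.758, -0.0, 0.001]
ft_force: [0.6, -0.8, 0.6]
grip_width: 0.0471
```

```bash
python3 door.py; python3 placed.py
python3 - <<'E'
from h import *
im,_=camera("side"); save("end",cv2.resize(im[60:400,180:540],None,fx=1.6,fy=1.6))
E
```

```text
37.9833 [ 0.449 -0.052  0.284] toolY yaw 2.993 f [ 0.56  -0.846  0.583] w 0.04714227090831008 q [-0.114  0.123  0.045  1.492  0.    -1.536]
target handle [ 0.677 -0.055  0.228]
side 319 door angle 0.181 rms 0.01663332392267798
side 128 door angle -0.001 rms 0.001175323199156934
side bar 136 [ 0.083 -0.032  0.234]
top 192 door angle -0.001 rms 0.001350573011886226
top 169 door angle 0.006 rms 0.0016032462105238243
top bar 145 [ 0.085 -0.031  0.233]
side 2124 (array([ 450.9, -309.4]), array([168.5, 111.6]), 15.0, 2124, np.float64(0.0769)) slope [0.001 0.   ]
top 669 (array([ 450.2, -336.7]), array([ 88.4, 180.3]), 84.5, 669, np.float64(0.0765)) slope [0.002 0.003]
```

View pics/end.png

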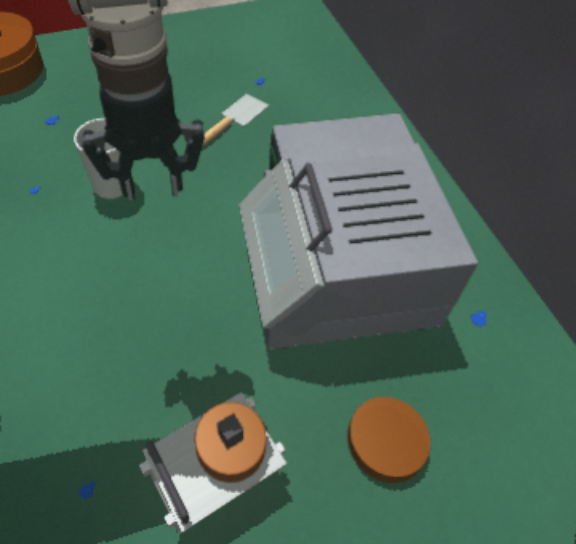

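The last picture shows the oven shut (door at 245–320, 165–325), the tray on both rails with its stub at (230,430), the bystanders in place and the gripper clear of everything. I'm handing in.

```bash
python3 -c "
from workcell import *
print(job_done(),get_obs()['clock'])"
```

```text
the job is handed in; nothing more can be done
the job is handed in; nothing more can be done
```

I carried out all three stages and handed in the job at about 38 s of the 72 s. No verdict is reported at hand-in.

**What I did:**
- I pulled the door down by its handle until it lay level.
- I drew the tray out by its pull bar to about 57 mm out over the door (tray x ≈ -0.057) and let go.
- I lifted it by the stub, set it on the rails and released it.
- I pushed the door up by its handle until it met its stop, then let go and moved clear.

**Last checks:**
- **Door:** three of the four fits read -0.001 to 0.006 rad. The fourth, from the side camera, read 0.181 with a large residual (16 mm). It mixes in the oven's side, as the same fit had earlier, so I discounted it.
- **Tray:** after release it measured about 2 mm off centre, level to about 0.001 rad, and within 0.5° of the rails in the side view. The final top-view fit disagreed because the arm was partly in the way. These fits also took in the rail ends, so the centring is less certain than it sounds.
- **Bystanders:** the final picture shows the cup, spare mould and palette knife in place. I did not measure them again.

**Trouble on the way:**
- The reported tool height did not match the images: the fingertips sat about 33 mm higher than it implied, so the first grasps on the handle closed above it.
- The roof edge left no room to pinch the pull bar. Pressing and dragging on it slipped several times, with the wrist force reaching about 110 N of the 120 N allowed.
- I then hooked the bar from behind. The gripper touched the roof edge at about 20 N against the 40 N limit.

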